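Set the rooftop grill to drain

ROBOT

A 6-joint arm with a two-finger parallel gripper is mounted at the origin on the work surface. World frame = base frame: x ahead of the robot, y to its left, z up, the work surface at z = 0. Lengths are in mm, angles in degrees, forces in N, time in s.
With the tool pointing down it reaches from about 300 to 850 mm from the base axis. Payload 4.2 kg.
Tool frame: the origin (TCP) lies midway between the tips of the shut fingers; the grasp point (between the pads) lies 19 mm behind it; z points along the fingers, y is the direction in which the jaws open and shut (so a half turn about z gives the same grasp; the last joint's range is limited). The gripper opens to 91 mm and grips with 3 to 60 N. Pads are 32 mm wide; open, the fingers measure 118 mm over their backs; the gripper's body (76 mm by 178 mm) begins 60 mm behind the grasp point.
Start: joints at [-71.963, 18.312, 89.639, -0, 72.044, -1.146], TCP at [188.938, -543.093, 174.476] pointing down, gripper open.
Joint ranges: [-177.97, 177.97], [-48.28, 115.42], [12.27, 149.76], [-77.06, 257.06], [2.81, 150.46], [-146.56, 146.56]. Speed limits (degrees/s): [147.25, 147.25, 180, 180, 180, 180].

INTERFACE

Orientations are given as [roll, pitch, yaw] about the fixed x, y, z axes, in that order (R = Rz(yaw) Ry(pitch) Rx(roll)).
In Python, from workcell import env gives the robot as it stands.
- The arm moves only by the shell command python3 -m jog 'ROWS' [FORCE]. ROWS is JSON, a list of rows, each an object of numbers: "dx", "dy", "dz": the shift along the world's x, y, z in m; "wx", "wy", "wz": the turn, a rotation vector about the world's x, y, z in rad; "grip": the gripper's target within -1 to 1 (shut at 1, half-way at 0, fully open at -1). In form: [{"dx": .., "dy": .., "dz": .., "wx": .., "wy": .., "wz": .., "grip": ..}, ...]. A call has 1 to 10 rows; each row shifts and turns the commanded pose from where the row before left it; what a row does not reach is not made up. A row lasts 1/10 s, in which the tool goes at most 50 mm and 8.59 degrees, less where a joint would pass 70% of its speed; a pose out of reach is approached as far as the arm can. A call with a gripper value outside its range is refused whole. The fingers move at their own pace and stop on an object; FORCE is the grip in N (left out, the last holds). Time passes only in rows, so rows that do not move let the fingers close. It gives the time, the measured TCP pose, the force and the opening at its end, in the units of the state.
- env.state(): the state, without advancing time (a new reading comes with each control period).
- env.grab_frame(name): name is "scene" or "side" or "wrist"; returns the picture (400x640x3 uint8, red, green, blue); there is no depth.
- env.get_calibration(name): a dict with "fx", "fy", "cx", "cy" (pixels), "R" (3x3) and "t" (3): a world point X has camera coordinates R X + t. Camera axes: x right, y down, z forward; pixel columns grow to the right and rows downward; lengths in mm; the calibration is good to about 2 mm. The wrist camera is an equidistant fisheye: a pixel r from the principal point sees the ray r / f radians off the axis. A picture is of the moment at which its call begins: read the wrist's pose just before it. get_calibration takes no time and is no camera call; for the wrist camera it gives the pose at the moment of the call.
- env.job_done(): hands the job in, once; it reports no verdict.
The state is a dict: "time_s": time; "qpos": joint angles; "qvel": joint speeds; "effort": joint torques, N m; "ee_pos": TCP position; "ee_rot": TCP orientation; "force": force on the tool from outside, world axes, zero at the start; "torque": the same for the moment, N m; "gripper_width": finger opening in mm.
Only numpy, scipy, OpenCV 4.12 (cv2) and the standard library are available. Lean on these libraries where they do the work, as an engineer would, in place of code of your own. Each camera call takes 0.05 s, during which the arm holds its last target. There are 200 camera calls.

TASK

The cooking is over: first turn the heat knob back until its pointer reads zero (the bar mark), then stand the small enamel bowl upright in the middle of the round terracotta coaster beside the grill. Next swivel the grill by its upright wooden post until the spout is over the middle of the bowl, and only then raise the lever handle so that the round grill plate tilts 20 degrees down towards the spout and stays there. Leave the other bowls, the lid, the bottle and the lifter where they stand.

Things in the scene. Friction and masses are not known exactly. Their poses are not given: they have to be found in the camera images.
- heat_knob (a joint): Heat knob on the heat box: angle of its pointer from the zero mark, rad, positive clockwise from above; -0.4 to 2.4, stays where left (0.05 N m). Black skirt disc 52 mm across (top at z = 48 mm) carrying an upright grip bar 46 mm long, 13 thick, z = 48 to 77 mm; the white line on the bar's top, towards one end, is the pointer.
- knob_grip (a point): Point on the vertical axis of the heat knob, 71 mm above the counter; the pointer lies along its +x axis, the grip bar too.
- heat_box: Fixed grey box 90 x 90 x 40 mm high with the heat knob in the middle of its top; origin at the centre of its underside. The zero mark (a white bar, 12 x 6 mm) lies 36 mm from the knob's axis along +x of the box; the other scale marks are round dots. It stands to the left or the right of the grill.
- small_bowl: Smallest of three white enamel bowls, loose, alone on the counter: outer diameter 66 mm at the rim, 62 at 12 mm height, 44 at the foot, 34 mm high, wall 3 mm, about 0.11 kg; origin at the centre of its underside, z up. Can be gripped across its whole width from above.
- coaster: Fixed flat round terracotta coaster beside the grill, 90 mm across, 6 mm high; origin at the centre of its underside.
- grill_base: Fixed round foot of the grill, 190 mm across; origin on the counter on the vertical swivel axis. +x is the way the spout points when joint grill_turn is 0.
- grill_turn (a joint): Swivel of the grill pan on its foot about the vertical axis through grill_base, rad, positive anticlockwise seen from above, from -0.9 to 1.5; 0 = spout along +x of grill_base. Friction (0.45 N m) keeps it where it is left.
- post_grip (a point): Point on the axis, 90 mm above the counter, of the upright round wooden post (16 mm diameter; top 18 mm above this point, free 36 mm below it). It stands 135 mm from the swivel axis, turns with the grill, and lies 2.2 rad clockwise (from above) of the spout's direction; 27 mm from the plate's edge.
- plate_tilt (a joint): Tilt of the plate, rad: 0 = level, positive = lever end up, spout end down; 0 to 0.6; 20 degrees = 0.349. Hinge axis horizontal, square to the spout, 115 mm from the swivel axis on the spout side, 70 mm above the counter; a scale beside it has its long tick at 20 degrees. Friction (1.25 N m) holds it where left; raising takes about 7 N at the handle.
- lever_grip (a point): Middle of the wooden lever handle across from the spout: horizontal bar 18 mm thick, 70 mm long, between steel side arms 90 mm apart. It lies along this point's y, parallel to the hinge, 270 mm behind and 25 mm above it when level (155 mm from the swivel axis, 95 mm above the counter). Fixed to the plate, a dark disc 200 mm across, 12 mm thick.
- spout_tip (a point): Lip of the steel spout (30 mm wide trough), on the plate, 55 mm outside the hinge axis, that is 170 mm from the swivel axis when level (167 mm at 20 degrees), 65 mm above the counter when level and about 46 mm at 20 degrees; its x points outward along the spout.
- big_bowl: Largest bowl, 150 mm across, 60 mm high, loose, with the middle bowl in it. Leave alone. Origin under its centre.
- mid_bowl: Middle bowl, 112 mm across, 50 mm high, standing in the largest bowl. Leave alone. Origin under its centre.
- glass_lid: Round glass lid 130 mm across with a black knob, 47 mm high in all. Leave alone. Origin under its centre.
- squeeze_bottle: Empty clear plastic squeeze bottle, 58 mm across, 190 mm high. Leave alone. Origin under its centre.
- grill_lifter: Flat steel lifter with wooden handle, 260 mm long along its x (blade at +x), lying flat. Leave alone. Origin near its middle, underside.

How it is judged (in metres and radians):
On the way, in this order (a step that is already met when the one before it is completed fails the run):
1. the heat knob's pointer stands at zero (value of joint heat_knob between -0.12 and 0.12 rad), for 0.2 s.
2. the small bowl stands released on the coaster (horizontal distance between small_bowl and coaster below 0.018 m and z of small_bowl in the frame of coaster between 0.003 and 0.01 m and angle between small_bowl's own z axis and vertical below 0.1 rad and linear speed of small_bowl below 0.02 m/s and contact force between the fingers and small_bowl below 0.1 N), for 0.2 s.
3. the spout is swivelled over the bowl (all of step 2 and horizontal distance between spout_tip and small_bowl below 0.022 m), for 0.2 s.
4. the plate is tilted 20 degrees towards the spout (value of joint plate_tilt between 0.279 and 0.419 rad and horizontal distance between spout_tip and small_bowl below 0.022 m), for 0.2 s.
At the end, for the whole second after the job is handed in: Heat knob within 7 degrees of zero; small bowl upright, at rest and released on the coaster, centre within 18 mm of the coaster's; spout lip within 22 mm (seen from above) of the bowl's centre; plate tilted 20 degrees, give or take 4, and at rest; nothing touched (all of step 1 and all of step 2 and all of step 4 and velocity of joint plate_tilt between -0.02 and 0.02 rad/s and contact force between the fingers and anything else below 0.1 N).
It fails at once if the other bowls, the lid, the bottle or the lifter were disturbed (one moved over 30 mm) (distance of any of big_bowl, mid_bowl, glass_lid, squeeze_bottle, grill_lifter from where it was at the start of the episode above 0.03 m).
It fails at once if the small bowl was tipped over (angle between small_bowl's own z axis and vertical above 0.7 rad).
It also fails if it takes over 72 s, if anything falls off the work surface, if the arm or the gripper's body presses on something with over 40 N, if the wrist force passes 120 N, or if a joint passes its speed limit or range.

## Working session

There is one attempt and no reset: what is moved stays moved. The work goes in short steps, Python scripts to look and compute and a shell command to move; the robot and the scene stay as the last step left them, time stands still between calls to the robot, and variables do not carry over. Pictures are saved under pics/ and viewed, about 8 in all and at most 12, crops included, and the job is handed in when it is done.

```bash
mkdir -p pics; ls; python3 - <<'E'
from workcell import env
import cv2,json
for n in("scene","side","wrist"):
    c=env.get_calibration(n);print(n,{k:(v.tolist() if hasattr(v,'tolist') else v) for k,v in c.items()})
    cv2.imwrite(f"pics/{n}0.png",env.grab_frame(n)[:,:,::-1])
print(env.state())
E
```

```text
pics
scene {'fx': 502.2393493392947, 'fy': 502.2393493392947, 'cx': 306.52200978793695, 'cy': 198.3652678024457, 'R': [[0.6874235613107887, 0.726223787217452, 0.00691796460914749], [0.42129727593078814, -0.39099328942363654, -0.8183109756803839], [-0.5915720181415702, 0.565440764806735, -0.574734102735069]], 't': [-418.64024927983024, -203.03738811175643, 1965.7709560146034]}
side {'fx': 458.40307107134487, 'fy': 458.40307107134487, 'cx': 314.931835830234, 'cy': 204.94087815903708, 'R': [[-0.9952245170515611, -0.09657765289359797, 0.014174541299478894], [-0.07065114690589304, 0.612502652194081, -0.787304843434929], [0.0673541097511418, -0.7845465301795557, -0.6164009781650664]], 't': [620.8603787865543, 119.0962645629459, 1413.1553989232934]}
wrist {'fx': 309.70691628693146, 'fy': 309.70691628693146, 'cx': 316.9503722738974, 'cy': 200.69184322980263, 'R': [[0.3288161359787955, -0.944391926965503, -0.0019588267817380644], [-0.911029262621259, -0.3177450935668593, 0.26279980624413635], [-0.24880842302410505, -0.08462826830660336, -0.9648483947417261]], 't': [-574.9270704053907, -28.865578461575023, 391.56963994179927]}
{'time_s': 0.15, 'qpos': array([-7.19624808e+01,  1.83440873e+01,  8.96899046e+01, -8.34119420e-04,
        7.20444775e+01, -1.14402448e+00]), 'qvel': array([-0.10643126, -0.13278498, -0.13781166,  0.01518345, -0.02120728,
       -0.09172747]), 'effort': array([-3.10671285e-04, -4.12775767e+01, -2.32155079e+01,  7.26058404e-02,
        4.33852093e-02, -8.08142340e-05]), 'ee_pos': array([ 188.80297731, -542.66054049,  173.80785025]), 'ee_rot': array([-1.79921530e+02, -7.73710773e-04,  1.91818009e+01]), 'force': array([ 0.24013527,  0.80508213, -0.24182308]), 'torque': array([ 0.05105648,  0.00803302, -0.00545436]), 'gripper_width': 91.02933001224672}
```

View pics/scene0.png

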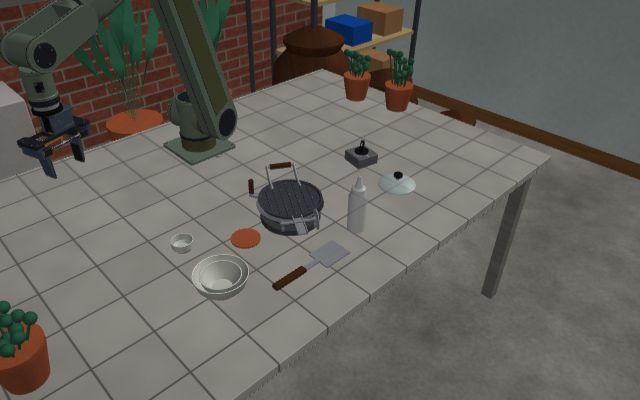

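View pics/side0.png

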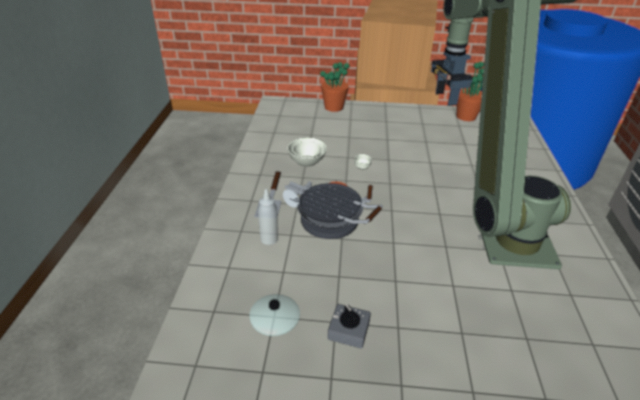

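Scene view: small bowl ≈(181,243), coaster ≈(245,238), grill ≈(290,205), post ≈(251,186), lever ≈(280,166), spout ≈(300,228), heat box ≈(361,155). In the side view the heat box is at ≈(349,322) and the small bowl at ≈(363,161). I'll measure by masks and look at one enlarged composite.

```bash
cat > h.py <<'E'
import numpy as np,cv2
from workcell import env
def ray(cal,u,v,fish=False):
    x=(u-cal["cx"])/cal["fx"];y=(v-cal["cy"])/cal["fy"]
    if fish:
        r=np.hypot(x,y);s=np.sin(r)/r if r>1e-9 else 1;d=np.array([x*s,y*s,np.cos(r)])
    else: d=np.array([x,y,1.])
    R=np.array(cal["R"]);return -R.T@np.array(cal["t"]),R.T@d
def at(cal,u,v,z,fish=False):
    o,d=ray(cal,u,v,fish);return (o+d*(z-o[2])/d[2]).round(1)
def proj(cal,X):
    p=np.array(cal["R"])@np.array(X,float)+np.array(cal["t"]);return p[0]/p[2]*cal["fx"]+cal["cx"],p[1]/p[2]*cal["fy"]+cal["cy"]
def blobs(m,amin=15):
    n,_,st,ce=cv2.connectedComponentsWithStats(m.astype(np.uint8));return [(st[i].tolist(),ce[i].round(1).tolist()) for i in range(1,n) if st[i][4]>=amin]
E
python3 - <<'E'
from h import *
S=env.get_calibration("scene");D=env.get_calibration("side")
a=cv2.imread("pics/scene0.png");b=cv2.imread("pics/side0.png")
h=cv2.cvtColor(a,cv2.COLOR_BGR2HSV);H,s,v=[h[...,i].astype(int) for i in range(3)]
m=((H<14)&(s>110)&(v>60));m[:150]=0;m[:,:150]=0;m[:,340:]=0
for st,c in blobs(m):print("sc orange/brown",st,c,at(S,*c,6),at(S,*c,95))
h=cv2.cvtColor(b,cv2.COLOR_BGR2HSV);H2,s2,v2=[h[...,i].astype(int) for i in range(3)]
m=((H2<14)&(s2>90)&(v2>40));m[:150]=0;m[:,:230]=0;m[:,420:]=0
for st,c in blobs(m,8):print("sd brown",st,c,at(D,*c,6),at(D,*c,95))
print("bowl sc",at(S,181,243,17),"sd",at(D,363,161,17),"box",at(S,361,155,40),at(D,349,322,40),"grill",at(S,290,200,75),at(D,330,203,75))
c1=cv2.resize(a[150:250,160:330],None,fx=4.6,fy=4.6,interpolation=2)[:, :780]
c2=cv2.resize(a[135:175,335:390],None,fx=7,fy=7,interpolation=2)[:260]
c3=cv2.resize(b[295:350,320:380],None,fx=4.7,fy=4.7,interpolation=2)[:260]
im=np.zeros((560,782,3),np.uint8)
c1=cv2.resize(a[158:248,160:330],(600,318),interpolation=2);im[:318,:600]=c1
im[320:560,:330]=cv2.resize(a[138:178,335:390],(330,240),interpolation=2)
im[320:560,340:602]=cv2.resize(b[295:350,320:380],(262,240),interpolation=2)
cv2.imwrite("pics/c1.png",im)
E
```

```text
sc orange/brown [231, 229, 30, 19, 461] [245.3, 238.0] [ 572.7 -217.6    6. ] [ 662.  -279.6   95. ]
sd brown [272, 173, 8, 15, 56] [275.4, 180.0] [ 790.7 -242.3    6. ] [ 766.4 -117.    95. ]
sd brown [332, 181, 14, 5, 31] [338.9, 182.9] [ 561.9 -251.     6. ] [ 559.  -124.8   95. ]
sd brown [368, 186, 4, 12, 33] [369.4, 191.7] [ 452.7 -210.2    6. ] [460.1 -87.9  95. ]
sd brown [369, 207, 12, 12, 50] [374.3, 212.6] [436.2 -95.1   6. ] [445.1  16.4  95. ]
bowl sc [ 474.4 -376.1   17. ] sd [ 478.5 -389.8   17. ] box [517.5 361.2  40. ] [503.5 382.8  40. ] grill [590.4 -53.   75. ] [581.4 -40.9  75. ]
```

View pics/c1.png

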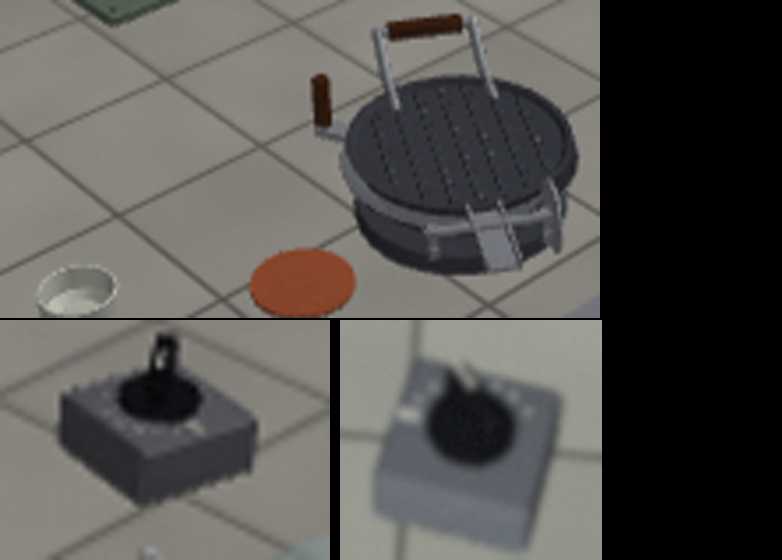

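The crop shows the lever bar at scene ≈(280.4,165.4), the post from (250.7,179.5) to (251.2,194.3), and the spout lip at ≈(301.7,234). The zero bar mark is at scene ≈(367.7,155.8) and side ≈(335.3,316.1). The knob disc is at scene ≈(361.7,150.8) and side ≈(349.8,319).

```bash
python3 - <<'E'
from h import *
S=env.get_calibration("scene");D=env.get_calibration("side")
def tri(p,q):
    o1,d1=ray(S,*p);o2,d2=ray(D,*q);A=np.c_[d1,-d2];k=np.linalg.lstsq(A,o2-o1,rcond=None)[0]
    a,b=o1+d1*k[0],o2+d2*k[1];return ((a+b)/2).round(1),np.linalg.norm(a-b).round(1)
print("mark",at(S,367.7,155.8,40),at(D,335.3,316.1,40),"disc",at(S,361.7,150.8,48),at(D,349.8,319,48))
print("lever",at(S,280.4,165.4,95),tri((280.4,165.4),(374.3,212.6)),"ends",at(S,270.5,166.5,95),at(S,290.6,164.2,95))
print("post top",at(S,250.7,179.5,108),"mid",at(S,251,187,90),tri((251,187),(369.4,191.7)))
print("plate",at(S,290.3,199,82),"spout",at(S,301.7,234,65),"coaster",tri((245.3,238),(338.9,182.9)),"bowl",at(S,181,238,34))
print("bottle",at(S,357,228,0))
E
```

```text
mark [538.  374.8  40. ] [537.9 368.6  40. ] disc [507.6 375.4  48. ] [502.1 379.9  48. ]
lever [441.4  38.1  95. ] (array([448.1,  29.7, 103.4]), np.float64(5.3)) ends [424.4   9.4  95. ] [458.7  68.1  95. ]
post top [458.6 -99.8 108. ] mid [ 470.6 -109.5   90. ] (array([ 460.1, -103. ,   82.9]), np.float64(2.7))
plate [594.5 -55.3  82. ] spout [ 726.7 -130.8   65. ] coaster (array([ 569.5, -224.9,   16.2]), np.float64(21.0)) bowl [ 474.1 -373.2   34. ]
bottle [763.3  68.8   0. ]
```

```bash
python3 -m jog '[{"dx":0.02,"dz":0.045,"grip":-1},{"dx":0.03,"dy":0.02,"dz":0.03},{"dx":0.03,"dy":0.04},{"dx":0.02,"dy":0.045},{"dx":0.02,"dy":0.045},{"dx":0.02,"dy":0.045},{"dx":0.02,"dy":0.045},{"dx":0.01,"dy":0.048},{"dx":0.01,"dy":0.048},{"dy":0.05}]'
python3 -m jog '[{"dy":0.05},{"dy":0.05},{"dy":0.05},{"dy":0.05},{"dy":0.05},{"dy":0.05},{"dy":0.05},{"dx":0.01,"dy":0.048},{"dx":0.02,"dy":0.045},{"dx":0.02,"dy":0.045}]'
```

```text
invalid input
invalid input
```

Consistency check: the lever, post and spout agree with a swivel axis ≈(575,-39) and a spout direction of about -30°. The coaster is ≈178 from the axis, and I expect ≈167–170. The jog rows apparently need every key, so I'll fill them in.

```bash
python3 -m jog '[{"dx":0.02,"dy":0,"dz":0.045,"wx":0,"wy":0,"wz":0,"grip":-1},{"dx":0.03,"dy":0.02,"dz":0.03,"wx":0,"wy":0,"wz":0,"grip":-1},{"dx":0.03,"dy":0.04,"dz":0,"wx":0,"wy":0,"wz":0,"grip":-1},{"dx":0.02,"dy":0.045,"dz":0,"wx":0,"wy":0,"wz":0,"grip":-1},{"dx":0.02,"dy":0.045,"dz":0,"wx":0,"wy":0,"wz":0,"grip":-1},{"dx":0.02,"dy":0.045,"dz":0,"wx":0,"wy":0,"wz":0,"grip":-1},{"dx":0.02,"dy":0.045,"dz":0,"wx":0,"wy":0,"wz":0,"grip":-1},{"dx":0.01,"dy":0.048,"dz":0,"wx":0,"wy":0,"wz":0,"grip":-1},{"dx":0.01,"dy":0.048,"dz":0,"wx":0,"wy":0,"wz":0,"grip":-1},{"dx":0,"dy":0.05,"dz":0,"wx":0,"wy":0,"wz":0,"grip":-1}]'

```

```text
time_s: 1.15
ee_pos: [369.5, -155.2, 249.2]
ee_rot: [-180.0, -0.0, 19.2]
force: [-0.2, 0.6, -0.2]
gripper_width: 91.0
```

```bash
python3 -m jog '[{"dx":0,"dy":0.05,"dz":0,"wx":0,"wy":0,"wz":0,"grip":-1},{"dx":0,"dy":0.05,"dz":0,"wx":0,"wy":0,"wz":0,"grip":-1},{"dx":0,"dy":0.05,"dz":0,"wx":0,"wy":0,"wz":0,"grip":-1},{"dx":0,"dy":0.05,"dz":0,"wx":0,"wy":0,"wz":0,"grip":-1},{"dx":0,"dy":0.05,"dz":0,"wx":0,"wy":0,"wz":0,"grip":-1},{"dx":0,"dy":0.05,"dz":0,"wx":0,"wy":0,"wz":0,"grip":-1},{"dx":0.02,"dy":0.045,"dz":0,"wx":0,"wy":0,"wz":0,"grip":-1},{"dx":0.02,"dy":0.045,"dz":0,"wx":0,"wy":0,"wz":0,"grip":-1},{"dx":0.02,"dy":0.045,"dz":0,"wx":0,"wy":0,"wz":0,"grip":-1},{"dx":0.01,"dy":0.04,"dz":0,"wx":0,"wy":0,"wz":0,"grip":-1}]'
python3 - <<'E'
from h import *
import json
c=env.get_calibration("wrist");f=env.grab_frame("wrist")[:,:,::-1]
json.dump({k:(v.tolist() if hasattr(v,'tolist') else v) for k,v in c.items()},open("w1.json","w"))
cv2.imwrite("pics/w1.png",f)
R=np.array(c["R"]);p=R@np.array([505,377,48.])+np.array(c["t"]);th=np.arctan2(np.hypot(*p[:2]),p[2]);k=th/np.hypot(*p[:2])*c["fx"]
print(p[:2]*k+[c["cx"],c["cy"]],env.state()["ee_pos"])
u,v=(p[:2]*k+[c["cx"],c["cy"]]).round().astype(int)
y0,x0=max(v-75,0),max(u-90,0);print("off",x0,y0)
cv2.imwrite("pics/w1c.png",cv2.resize(f[y0:y0+150,x0:x0+180],None,fx=4,fy=4,interpolation=2))
E
```

```text
time_s: 2.15
ee_pos: [439.7, 320.3, 248.8]
ee_rot: [180.0, 0.0, 19.2]
force: [-0.2, -0.1, -0.4]
gripper_width: 91.2
[291.94290645 114.63281211] [440.8457277  326.05684082 247.87012265]
off 202 40
```

View pics/w1c.png

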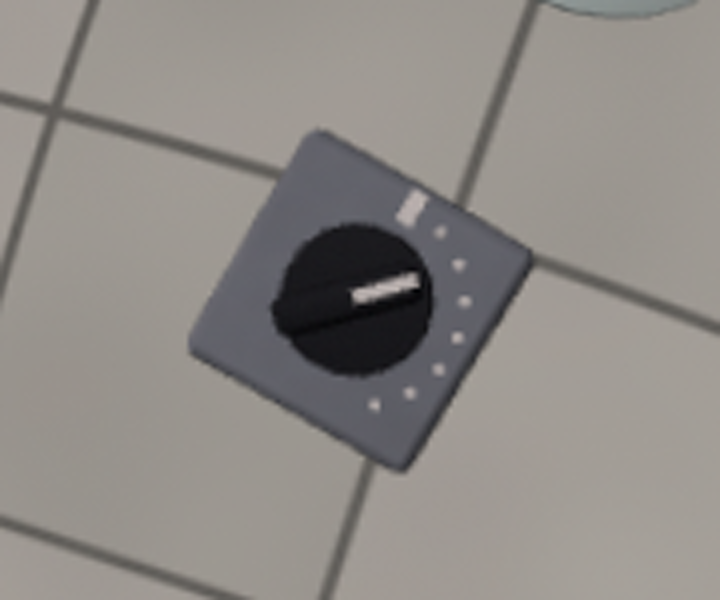

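Wrist crop: zero mark at (411,208), pointer from (354,297) to (418,280), and box top corners at (318,130), (532,258), (402,470), (192,348). The pointer reads clockwise of zero, as expected.

```bash
python3 - <<'E'
from h import *
import json
c=json.load(open("w1.json"))
W=lambda x,y,z:at(c,x/4+202,y/4+40,z,True)
K=[W(*p,40)for p in[(318,130),(532,258),(402,470),(192,348)]]
print(K,[np.linalg.norm(K[i]-K[i-1]).round(1) for i in range(4)]);ce=np.mean(K,0);print("centre",ce,"disc",W(355,300,48))
m=W(411,208,40);a=W(354,297,77);b=W(418,280,77);print("mark",m,np.linalg.norm(m-ce),"ptr",a,b)
ang=lambda d:np.degrees(np.arctan2(d[1],d[0]))
e=[ang(K[1]-K[2]),ang(K[0]-K[3])];print("zero ang",ang(m-ce),"edges",e,"ptr ang",ang(b-a),ang(b-ce))
s=env.state();print(s["ee_pos"],s["ee_rot"],s["qpos"])
E
```

```text
[array([555.1, 409.8,  40. ]), array([536.7, 327.7,  40. ]), array([454.2, 345.3,  40. ]), array([471.3, 427. ,  40. ])] [np.float64(85.5), np.float64(84.1), np.float64(84.4), np.float64(83.5)]
centre [504.325 377.45   40.   ] disc [504.  378.3  48. ]
mark [539.4 371.4  40. ] 35.59295049584953 ptr [505.3 376.5  77. ] [516.5 359.7  77. ]
zero ang -9.786509648659257 edges [np.float64(-12.04257514288499), np.float64(-11.598904610978082)] ptr ang -56.30993247402026 -55.553170117115336
[440.8457277  326.05684082 247.87012265] [-1.79729747e+02 -1.01238084e-01  1.93590349e+01] [ 35.12632407  13.64685311  85.66827995   0.23579935  80.51408057
 105.72853602]
```

```bash
python3 -m jog '[{"dx":0.006,"dy":0.005,"dz":0,"wx":0,"wy":0,"wz":0.145,"grip":-1},{"dx":0.006,"dy":0.005,"dz":0,"wx":0,"wy":0,"wz":0.145,"grip":-1},{"dx":0.006,"dy":0.005,"dz":0,"wx":0,"wy":0,"wz":0.145,"grip":-1},{"dx":0.006,"dy":0.005,"dz":0,"wx":0,"wy":0,"wz":0.145,"grip":-1},{"dx":0.006,"dy":0.005,"dz":0,"wx":0,"wy":0,"wz":0.145,"grip":-1},{"dx":0.006,"dy":0.005,"dz":0,"wx":0,"wy":0,"wz":0.145,"grip":-1},{"dx":0.006,"dy":0.005,"dz":0,"wx":0,"wy":0,"wz":0.145,"grip":-1},{"dx":0.006,"dy":0.005,"dz":0,"wx":0,"wy":0,"wz":0.145,"grip":-1},{"dx":0.006,"dy":0.005,"dz":0,"wx":0,"wy":0,"wz":0.145,"grip":-1},{"dx":0.006,"dy":0.005,"dz":0,"wx":0,"wy":0,"wz":0.145,"grip":-1}]'
python3 -m jog '[{"dx":0,"dy":0,"dz":-0.03,"wx":0,"wy":0,"wz":0.145,"grip":-0.4},{"dx":0,"dy":0,"dz":-0.03,"wx":0,"wy":0,"wz":0.145,"grip":-0.4},{"dx":0,"dy":0,"dz":-0.03,"wx":0,"wy":0,"wz":0.085,"grip":-0.4},{"dx":0,"dy":0,"dz":0,"wx":0,"wy":0,"wz":0,"grip":-0.4},{"dx":0,"dy":0,"dz":0,"wx":0,"wy":0,"wz":0,"grip":-0.4},{"dx":0,"dy":0,"dz":0,"wx":0,"wy":0,"wz":0,"grip":-0.4}]'
```

```text
time_s: 3.2
ee_pos: [498.9, 367.7, 249.1]
ee_rot: [-180.0, 0.0, 102.6]
force: [-0.0, -0.6, 0.2]
gripper_width: 91.2
time_s: 3.8
ee_pos: [500.0, 368.5, 161.5]
ee_rot: [179.8, -0.0, 123.7]
force: [0.5, 0.9, -1.1]
gripper_width: 64.0
```

```bash
python3 -m jog '[{"dx":0.004,"dy":0.009,"dz":0,"wx":0,"wy":0,"wz":0,"grip":-0.4},{"dx":0,"dy":0,"dz":-0.03,"wx":0,"wy":0,"wz":0,"grip":-0.4},{"dx":0,"dy":0,"dz":-0.03,"wx":0,"wy":0,"wz":0,"grip":-0.4},{"dx":0,"dy":0,"dz":-0.03,"wx":0,"wy":0,"wz":0,"grip":-0.4},{"dx":0,"dy":0,"dz":-0.016,"wx":0,"wy":0,"wz":0,"grip":-0.4},{"dx":0,"dy":0,"dz":0,"wx":0,"wy":0,"wz":0,"grip":-0.4},{"dx":0,"dy":0,"dz":0,"wx":0,"wy":0,"wz":0,"grip":1},{"dx":0,"dy":0,"dz":0,"wx":0,"wy":0,"wz":0,"grip":1},{"dx":0,"dy":0,"dz":0,"wx":0,"wy":0,"wz":0,"grip":1},{"dx":0,"dy":0,"dz":0,"wx":0,"wy":0,"wz":0,"grip":1}]' 20
```

```text
time_s: 4.8
ee_pos: [503.5, 377.3, 54.6]
ee_rot: [179.9, -0.0, 123.7]
force: [0.4, -0.0, 0.6]
gripper_width: 34.5
```

```bash
python3 -m jog '[{"dx":0,"dy":0,"dz":0,"wx":0,"wy":0,"wz":0,"grip":1},{"dx":0,"dy":0,"dz":0,"wx":0,"wy":0,"wz":0,"grip":1},{"dx":0,"dy":0,"dz":0,"wx":0,"wy":0,"wz":0,"grip":1},{"dx":0,"dy":0,"dz":0,"wx":0,"wy":0,"wz":0,"grip":1}]'
```

```text
time_s: 5.2
ee_pos: [502.9, 376.9, 53.5]
ee_rot: [180.0, -0.0, 123.7]
force: [0.1, 0.1, 0.1]
gripper_width: 2.6
```

```bash
python3 - <<'E'
from h import *
import json
c=env.get_calibration("wrist");f=env.grab_frame("wrist")[:,:,::-1]
a=env.grab_frame("scene")[:,:,::-1]
im=np.zeros((400,800,3),np.uint8);im[:,:480]=cv2.resize(f,None,fx=.75,fy=.75,interpolation=3)[:, :480] .copy() if 0 else 0
im[:300,:480]=cv2.resize(f,(480,300),interpolation=3);im[:300,485:800]=cv2.resize(a[110:185,320:399],(315,300),interpolation=2)
cv2.imwrite("pics/w2.png",im[:300]);print(env.state()["gripper_width"])
E
```

```text
0.5691205583391786
```

View pics/w2.png

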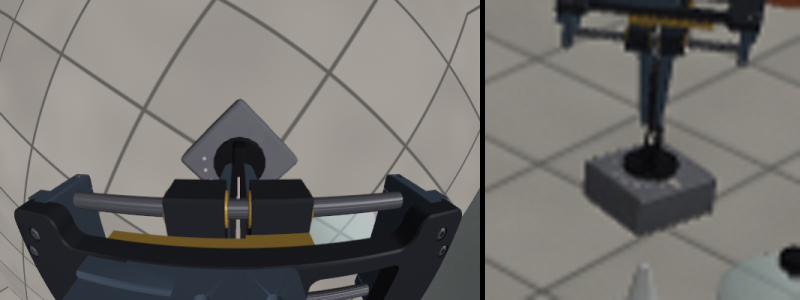

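The gripper shut fully (0.6 mm) with nothing between the pads, although it is over the knob. I'll compare the projected TCP with the picture.

```bash
python3 - <<'E'
from h import *
S=env.get_calibration("scene");D=env.get_calibration("side")
a=env.grab_frame("scene")[:,:,::-1];b=env.grab_frame("side")[:,:,::-1]
p=env.state()["ee_pos"];print(p)
im=np.zeros((480,790,3),np.uint8)
for i,(f,c) in enumerate(((a,S),(b,D))):
    u,v=proj(c,p);x0,y0=int(u)-30,int(v)-45
    g=cv2.resize(f[y0:y0+75,x0:x0+60],(384,480),interpolation=2)
    for q,col in((p,(0,0,255)),([504,377.5,77],(0,255,0)),([504,377.5,48],(255,255,0))):
        U,V=proj(c,q);cv2.circle(g,(int((U-x0)*6.4),int((V-y0)*6.4)),3,col,-1)
    im[:,i*400:i*400+384]=g
cv2.imwrite("pics/z3.png",im)
E
```

```text
[502.94045684 376.90230156  53.41154385]
```

View pics/z3.png

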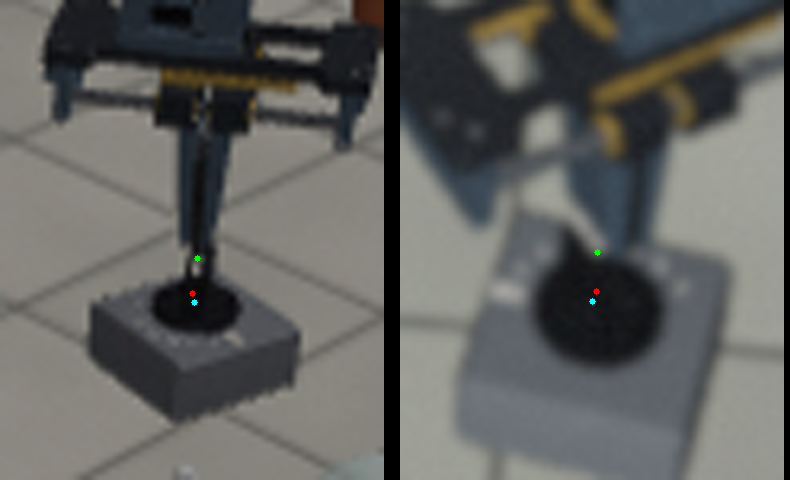

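```bash
python3 - <<'E'
from h import *
S=env.get_calibration("scene")
a=cv2.imread("pics/scene0.png");p=np.array([188.8,-542.7,173.8])
y=np.radians(19.2);ty=np.array([np.sin(y),-np.cos(y),0])
g=cv2.resize(a[90:200,0:120],None,fx=6,fy=5.4,interpolation=2)
for q,col in((p,(0,0,255)),(p+ty*45.5,(0,255,0)),(p-ty*45.5,(0,255,0)),(p+[0,0,25],(255,255,0))):
    U,V=proj(S,q);print(U,V);cv2.circle(g,(int(U*6),int((V-90)*5.4)),4,col,-1)
cv2.imwrite("pics/z4.png",g);s=env.state();print(s["qpos"],s["effort"],s["force"])
E
```

```text
69.93875714972694 179.79084734913363
56.96395856137636 187.56098340124836
82.33253443807976 172.36866386980196
67.6271441225644 172.4343399836116
[3.57988888e+01 2.83748094e+01 9.19714916e+01 9.07361875e-04
 5.96523493e+01 2.05479783e+00] [-2.49138189e-03 -4.79786146e+01 -2.07273585e+01  6.77770260e-02
  3.41223995e-02  6.26679730e-05] [-0.53751777 -0.33467322 -1.10924542]
```

View pics/z4.png

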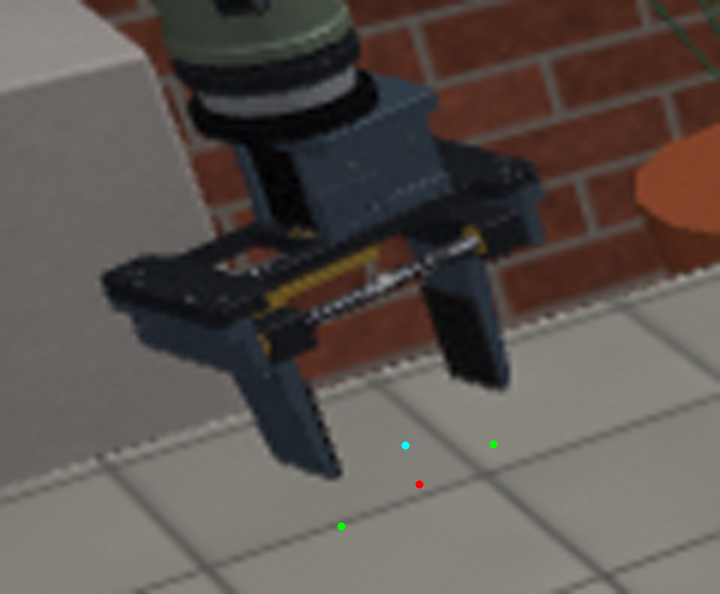

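The tips really sit about 30 mm above the reported TCP. The box's edges also measured 84 mm instead of 90 in the wrist view, which fits the same height bias. I'll quantify it.

```bash
python3 - <<'E'
from h import *
import json
S=env.get_calibration("scene");D=env.get_calibration("side")
def tri(p,q):
    o1,d1=ray(S,*p);o2,d2=ray(D,*q);k=np.linalg.lstsq(np.c_[d1,-d2],o2-o1,rcond=None)[0]
    a,b=o1+d1*k[0],o2+d2*k[1];return ((a+b)/2).round(1),np.linalg.norm(a-b).round(1)
p=np.array([502.94,376.9,53.41])
o=[[int(x)-k for x,k in zip(proj(c,p),(30,45))] for c in(S,D)]
f=lambda o,x,y:(o[0]+x/6.4,o[1]+y/6.4)
print("tip knob view",tri(f(o[0],200,248),f(o[1],622,255) if 0 else f(o[1],622-400,255)))
print("scene tip at z 80:",at(S,*f(o[0],200,248),80),at(D,*f(o[1],222,255),80))
print("start tip mid",[at(S,417/6,90+431/5.4,z) for z in(174,195,205)])
c=json.load(open("w1.json"));t=np.array(c["t"]);R=np.array(c["R"])
for dz in(0,20,25,30,35):
    c["t"]=t-R@[0,0,dz]
    W=lambda x,y,z:at(c,x/4+202,y/4+40,z,True)
    K=[W(*q,40)for q in[(318,130),(532,258),(402,470),(192,348)]]
    m=W(411,208,40);a=W(354,297,77);b=W(418,280,77);ce=np.mean(K,0);g=lambda d:np.degrees(np.arctan2(d[1],d[0])).round(1)
    print(dz,np.mean([np.linalg.norm(K[i]-K[i-1]) for i in range(4)]).round(1),ce.round(1),W(355,300,48),np.linalg.norm(m-ce).round(1),g(m-ce),g(b-a))
E
```

```text
tip knob view (array([497.3, 382.7,  80.6]), np.float64(6.1))
scene tip at z 80: [500.5 383.1  80. ] [494.7 380.   80. ]
start tip mid [array([ 134.6, -521.6,  174. ]), array([ 171.7, -531.3,  195. ]), array([ 189.4, -535.9,  205. ])]
0 84.4 [504.3 377.4  40. ] [504.  378.3  48. ] 35.6 -9.8 -56.3
20 88.4 [504.  379.1  40. ] [503.7 380.   48. ] 37.3 -9.8 -56.3
25 89.4 [503.9 379.5  40. ] [503.6 380.4  48. ] 37.7 -9.9 -56.2
30 90.4 [503.8 379.9  40. ] [503.5 380.8  48. ] 38.1 -9.8 -56.4
35 91.4 [503.8 380.2  40. ] [503.4 381.2  48. ] 38.6 -9.8 -56.5
```

```bash
python3 -m jog '[{"dx":0.001,"dy":0.001,"dz":0.01,"wx":0,"wy":0,"wz":0,"grip":-0.4},{"dx":0,"dy":0,"dz":0,"wx":0,"wy":0,"wz":0,"grip":-0.4},{"dx":0,"dy":0,"dz":0,"wx":0,"wy":0,"wz":0,"grip":-0.4},{"dx":0,"dy":0,"dz":0,"wx":0,"wy":0,"wz":0,"grip":-0.4},{"dx":0,"dy":0,"dz":0,"wx":0,"wy":0,"wz":0,"grip":-0.4},{"dx":0,"dy":0,"dz":-0.012,"wx":0,"wy":0,"wz":0,"grip":-0.4},{"dx":0,"dy":0,"dz":-0.012,"wx":0,"wy":0,"wz":0,"grip":-0.4},{"dx":0,"dy":0,"dz":-0.011,"wx":0,"wy":0,"wz":0,"grip":-0.4},{"dx":0,"dy":0,"dz":0,"wx":0,"wy":0,"wz":0,"grip":-0.4},{"dx":0,"dy":0,"dz":0,"wx":0,"wy":0,"wz":0,"grip":-0.4}]'
python3 -m jog '[{"dx":0,"dy":0,"dz":0,"wx":0,"wy":0,"wz":0,"grip":1},{"dx":0,"dy":0,"dz":0,"wx":0,"wy":0,"wz":0,"grip":1},{"dx":0,"dy":0,"dz":0,"wx":0,"wy":0,"wz":0,"grip":1},{"dx":0,"dy":0,"dz":0,"wx":0,"wy":0,"wz":0,"grip":1},{"dx":0,"dy":0,"dz":0,"wx":0,"wy":0,"wz":0,"grip":1},{"dx":0,"dy":0,"dz":0,"wx":0,"wy":0,"wz":0,"grip":1}]' 20
```

```text
time_s: 6.4
ee_pos: [503.7, 377.7, 27.7]
ee_rot: [-179.9, 0.0, 123.7]
force: [0.4, 0.9, 0.7]
gripper_width: 63.9
time_s: 7.0
ee_pos: [504.0, 377.9, 28.6]
ee_rot: [180.0, -0.0, 123.7]
force: [-0.2, -0.6, -0.4]
gripper_width: 19.0
```

```bash
python3 -m jog '[{"dx":0,"dy":0,"dz":0,"wx":0,"wy":0,"wz":0,"grip":1},{"dx":0,"dy":0,"dz":0,"wx":0,"wy":0,"wz":0,"grip":1},{"dx":0,"dy":0,"dz":0,"wx":0,"wy":0,"wz":0,"grip":1}]'
```

```text
time_s: 7.3
ee_pos: [504.1, 378.0, 28.5]
ee_rot: [180.0, 0.0, 123.8]
force: [1.3, 0.6, 0.8]
gripper_width: 13.0
```

```bash
python3 -m jog '[{"dx":0,"dy":0,"dz":0,"wx":0,"wy":0,"wz":0.1,"grip":1},{"dx":0,"dy":0,"dz":0,"wx":0,"wy":0,"wz":0.1,"grip":1},{"dx":0,"dy":0,"dz":0,"wx":0,"wy":0,"wz":0.1,"grip":1},{"dx":0,"dy":0,"dz":0,"wx":0,"wy":0,"wz":0.1,"grip":1},{"dx":0,"dy":0,"dz":0,"wx":0,"wy":0,"wz":0.1,"grip":1},{"dx":0,"dy":0,"dz":0,"wx":0,"wy":0,"wz":0.1,"grip":1},{"dx":0,"dy":0,"dz":0,"wx":0,"wy":0,"wz":0.1,"grip":1},{"dx":0,"dy":0,"dz":0,"wx":0,"wy":0,"wz":0.085,"grip":1},{"dx":0,"dy":0,"dz":0,"wx":0,"wy":0,"wz":0,"grip":1},{"dx":0,"dy":0,"dz":0,"wx":0,"wy":0,"wz":0,"grip":1}]'
python3 -m jog '[{"dx":0,"dy":0,"dz":0,"wx":0,"wy":0,"wz":0,"grip":-0.4},{"dx":0,"dy":0,"dz":0,"wx":0,"wy":0,"wz":0,"grip":-0.4},{"dx":0,"dy":0,"dz":0,"wx":0,"wy":0,"wz":0,"grip":-0.4},{"dx":0,"dy":0,"dz":0.02,"wx":0,"wy":0,"wz":0,"grip":-0.4},{"dx":0,"dy":0,"dz":0.04,"wx":0,"wy":0,"wz":0,"grip":-0.4},{"dx":-0.01,"dy":-0.01,"dz":0.05,"wx":0,"wy":0,"wz":-0.1,"grip":-1},{"dx":-0.03,"dy":-0.03,"dz":0.05,"wx":0,"wy":0,"wz":-0.14,"grip":-1},{"dx":-0.02,"dy":-0.03,"dz":0.04,"wx":0,"wy":0,"wz":-0.14,"grip":-1},{"dx":-0.01,"dy":-0.04,"dz":0.02,"wx":0,"wy":0,"wz":-0.14,"grip":-1},{"dx":0,"dy":-0.01,"dz":0,"wx":0,"wy":0,"wz":-0.14,"grip":-1}]'
python3 - <<'E'
from h import *
c=env.get_calibration("wrist");f=env.grab_frame("wrist")[:,:,::-1]
h=cv2.cvtColor(np.ascontiguousarray(f),cv2.COLOR_BGR2HSV)
R=np.array(c["R"]);p=R@np.array([504,378,48.])+np.array(c["t"]);th=np.arctan2(np.hypot(*p[:2]),p[2]);k=th/np.hypot(*p[:2])*c["fx"]
u,v=(p[:2]*k+[c["cx"],c["cy"]]).round().astype(int);print(u,v,env.state()["ee_pos"],env.state()["ee_rot"])
cv2.imwrite("pics/w3.png",f)
x0,y0=u-90,v-75
cv2.imwrite("pics/w3c.png",cv2.resize(f[max(y0,0):y0+150,max(x0,0):x0+180],None,fx=4,fy=4,interpolation=2))
x0,y0=max(x0,0),max(y0,0)
m=np.zeros(f.shape[:2],bool);m[max(v-60,0):v+60,max(u-60,0):u+60]=True
g=f.min(2);m&=(g>145)
for st,ce in blobs(m,3):
    print(st,ce,at(c,*ce,40,True),at(c,*ce,77,True))
E
```

```text
time_s: 8.3
ee_pos: [504.8, 379.0, 28.5]
ee_rot: [179.9, 0.1, 168.6]
force: [2.9, 3.9, -2.8]
gripper_width: 12.9
time_s: 9.3
ee_pos: [442.5, 265.2, 236.1]
ee_rot: [179.7, 0.1, 130.5]
force: [-0.2, 0.5, -0.6]
gripper_width: 89.7
407 141 [442.48864363 264.63049264 234.42728305] [1.79839817e+02 1.22536277e-01 1.30248234e+02]
[437, 107, 13, 14, 55] [442.2, 112.5] [518.  443.9  40. ] [506.8 432.7  77. ]
[428, 107, 37, 74, 1044] [447.2, 145.1] [554.8 416.2  40. ] [540.2 407.5  77. ]
[347, 115, 42, 86, 1995] [361.6, 168.3] [485.  310.2  40. ] [476.8 311.2  77. ]
[415, 144, 10, 14, 33] [419.6, 150.2] [529.  382.5  40. ] [516.8 376.9  77. ]
[382, 151, 2, 2, 4] [382.5, 151.5] [491.2 345.9  40. ] [482.3 343.6  77. ]
[418, 159, 6, 7, 27] [420.6, 161.9] [541.4 371.8  40. ] [528.  367.2  77. ]
[412, 165, 2, 2, 3] [412.3, 165.7] [535.9 359.8  40. ] [523.  356.3  77. ]
[454, 165, 2, 5, 5] [454.4, 167.0] [585.4 401.9  40. ] [568.  394.5  77. ]
[403, 166, 2, 2, 3] [403.7, 166.7] [527.6 350.6  40. ] [515.5 347.8  77. ]
[425, 166, 4, 3, 5] [426.6, 167.0] [553.  372.7  40. ] [538.6 368.   77. ]
[450, 172, 2, 2, 3] [450.7, 172.7] [586.8 392.1  40. ] [569.3 385.6  77. ]
[440, 180, 3, 2, 3] [441.0, 180.3] [583.2 374.1  40. ] [566.  369.3  77. ]
[452, 194, 15, 7, 68] [460.8, 197.8] [626.7 377.6  40. ] [605.6 372.5  77. ]
```

View pics/w3c.png

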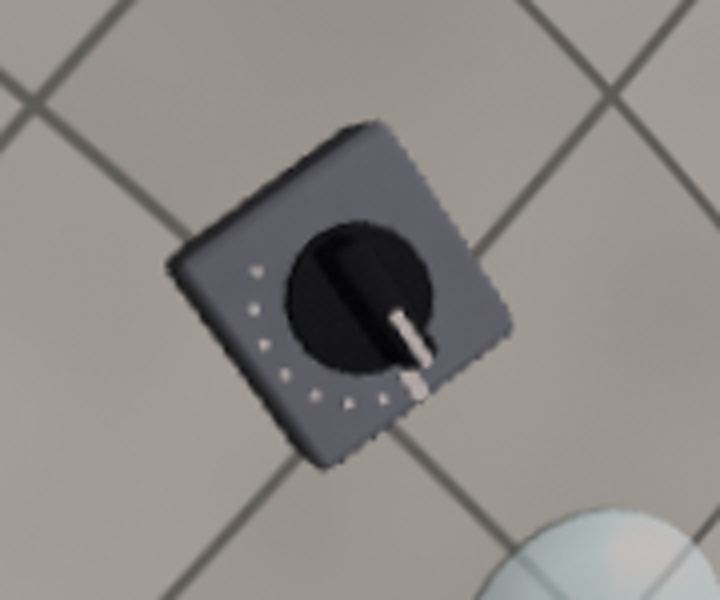

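```bash
python3 -m jog '[{"dx":-0.002,"dy":-0.048,"dz":0,"wx":0,"wy":0,"wz":-0.14,"grip":-1},{"dx":-0.002,"dy":-0.048,"dz":0,"wx":0,"wy":0,"wz":-0.14,"grip":-1},{"dx":-0.002,"dy":-0.048,"dz":0,"wx":0,"wy":0,"wz":-0.14,"grip":-1},{"dx":-0.002,"dy":-0.048,"dz":0,"wx":0,"wy":0,"wz":-0.14,"grip":-1},{"dx":-0.002,"dy":-0.048,"dz":0,"wx":0,"wy":0,"wz":-0.14,"grip":-1},{"dx":-0.002,"dy":-0.048,"dz":0,"wx":0,"wy":0,"wz":-0.14,"grip":-1},{"dx":-0.002,"dy":-0.048,"dz":0,"wx":0,"wy":0,"wz":-0.14,"grip":-1},{"dx":-0.002,"dy":-0.048,"dz":0,"wx":0,"wy":0,"wz":-0.14,"grip":-1},{"dx":-0.002,"dy":-0.048,"dz":0,"wx":0,"wy":0,"wz":-0.14,"grip":-1},{"dx":-0.002,"dy":-0.048,"dz":0,"wx":0,"wy":0,"wz":-0.14,"grip":-1}]'
python3 -m jog '[{"dx":0,"dy":-0.048,"dz":0,"wx":0,"wy":0,"wz":-0.1,"grip":-1},{"dx":0,"dy":-0.04,"dz":0,"wx":0,"wy":0,"wz":0,"grip":-1},{"dx":0,"dy":0,"dz":0,"wx":0,"wy":0,"wz":0,"grip":-1},{"dx":0,"dy":0,"dz":0,"wx":0,"wy":0,"wz":0,"grip":-1}]'
python3 - <<'E'
from h import *
c=env.get_calibration("wrist");f=env.grab_frame("wrist")
cv2.imwrite("pics/w4.png",f[:,:,::-1])
import json;json.dump({k:(v.tolist() if hasattr(v,'tolist') else v) for k,v in c.items()},open("w4.json","w"))
b=np.ascontiguousarray(f[:,:,::-1]);h=cv2.cvtColor(b,cv2.COLOR_BGR2HSV).astype(int)
def fe(m,z,n):
    cs,_=cv2.findContours(m.astype(np.uint8),0,1)
    for k in cs:
        if cv2.contourArea(k)>150:
            P=np.array([at(c,*q[0],z,True)[:2] for q in k],np.float32)
            (x,y),r=cv2.minEnclosingCircle(P);print(n,cv2.boundingRect(k),"mean",P.mean(0).round(1),"encl",round(x,1),round(y,1),"d",round(2*r,1))
fe((h[...,0]<14)&(h[...,1]>130)&(h[...,2]>60),6,"coaster/wood")
fe((b.min(2)>165),34,"white")
print(env.state()["ee_pos"],env.state()["ee_rot"])
E
```

```text
time_s: 10.35
ee_pos: [422.3, -214.0, 231.4]
ee_rot: [-179.9, -0.0, 50.5]
force: [1.3, -0.2, -0.5]
gripper_width: 91.1
time_s: 10.75
ee_pos: [422.5, -300.4, 230.8]
ee_rot: [-179.8, -0.0, 45.0]
force: [-0.5, 0.1, 0.9]
gripper_width: 91.2
coaster/wood (594, 377, 29, 23) mean [  652.1 -1671.6] encl 653.0 -1678.6 d 195.5
coaster/wood (36, 371, 33, 29) mean [-689.8 -153.8] encl -687.0 -160.6 d 161.1
coaster/wood (569, 368, 20, 23) mean [  557.5 -1305.2] encl 557.6 -1304.9 d 99.5
coaster/wood (579, 366, 30, 26) mean [  610.4 -1412.6] encl 612.5 -1404.2 d 147.6
coaster/wood (599, 356, 30, 31) mean [  695.5 -1526.4] encl 697.2 -1527.0 d 173.0
coaster/wood (620, 352, 20, 38) mean [  798.2 -1774.8] encl 782.1 -1858.9 d 508.7
coaster/wood (29, 350, 31, 31) mean [-573.7 -107. ] encl -581.5 -106.4 d 136.9
coaster/wood (613, 316, 25, 23) mean [  778.1 -1297.8] encl 778.7 -1302.1 d 137.8
coaster/wood (13, 306, 25, 29) mean [-429.     4.7] encl -423.1 4.8 d 114.9
coaster/wood (620, 280, 20, 26) mean [  824.3 -1143. ] encl 820.7 -1142.7 d 99.8
coaster/wood (609, 247, 31, 42) mean [  824.  -1003.5] encl 823.8 -1000.4 d 147.9
coaster/wood (317, 26, 64, 60) mean [ 571.2 -215.2] encl 571.2 -215.1 d 88.5
white (370, 166, 32, 34) mean [ 480.1 -373.3] encl 481.0 -373.3 d 48.3
white (461, 52, 81, 90) mean [ 688.8 -408. ] encl 702.7 -410.5 d 154.1
[ 422.6402732  -299.58298793  231.13921282] [-1.79874012e+02 -1.81317914e-02  4.50222131e+01]
```

View pics/w4.png

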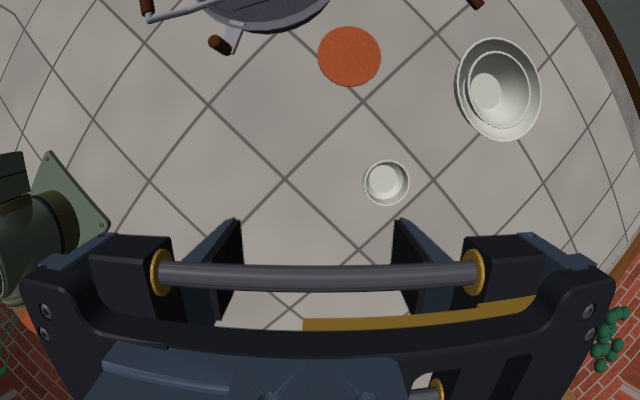

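Wrist view: coaster at (349,56), measuring 88.5 mm across against 90, at (571,-215). The small bowl's rim spans ≈x 363–410, y 159–206. I'll fit the rim.

```bash
python3 - <<'E'
from h import *
import json
c=json.load(open("w4.json"));b=cv2.imread("pics/w4.png")
h=cv2.cvtColor(b,cv2.COLOR_BGR2HSV)
L=b[183,345:430].min(1);print(L.tolist());print(b[145:220,386].min(1).tolist())
for u,v in((363,183),(410,183),(386.5,159),(386.5,206),(386.5,182.7)):print(at(c,u,v,34,True))
E
```

```text
[141, 141, 142, 141, 141, 142, 142, 142, 142, 142, 142, 143, 143, 142, 143, 143, 143, 127, 133, 161, 167, 120, 115, 116, 145, 175, 174, 174, 174, 174, 174, 174, 173, 174, 173, 174, 174, 174, 174, 175, 175, 174, 175, 175, 174, 174, 175, 174, 174, 175, 180, 181, 176, 174, 172, 170, 170, 144, 123, 115, 111, 107, 116, 153, 168, 147, 143, 143, 143, 143, 143, 143, 142, 143, 143, 143, 143, 143, 143, 143, 142, 137, 122, 98, 83]
[141, 141, 142, 141, 142, 142, 142, 142, 142, 143, 142, 142, 142, 140, 149, 164, 148, 91, 78, 75, 150, 171, 173, 173, 173, 173, 173, 173, 174, 174, 174, 174, 174, 174, 174, 173, 174, 174, 174, 175, 174, 174, 174, 174, 175, 175, 175, 183, 202, 201, 201, 201, 201, 191, 160, 155, 154, 154, 153, 160, 180, 147, 143, 143, 143, 143, 143, 143, 144, 143, 143, 143, 143, 143, 142]
[ 459.  -352.9   34. ]
[ 506.4 -399.5   34. ]
[ 504.6 -351.4   34. ]
[ 460.4 -400.2   34. ]
[ 482.5 -375.5   34. ]
```

Rim diameter comes out at 66.5 against 66, so the wrist camera is trustworthy. Bowl at (482.6,-375.7). The fingertips sit ≈27 mm above the reported TCP, so I'll go to a reported z of about -12.

```bash
python3 -m jog '[{"dx":0.02,"dy":-0.026,"dz":0,"wx":0,"wy":0,"wz":0,"grip":-1},{"dx":0.02,"dy":-0.025,"dz":0,"wx":0,"wy":0,"wz":0,"grip":-1},{"dx":0.02,"dy":-0.025,"dz":0,"wx":0,"wy":0,"wz":0,"grip":-1},{"dx":0,"dy":0,"dz":-0.04,"wx":0,"wy":0,"wz":0,"grip":-1},{"dx":0,"dy":0,"dz":-0.04,"wx":0,"wy":0,"wz":0,"grip":-1},{"dx":0,"dy":0,"dz":-0.04,"wx":0,"wy":0,"wz":0,"grip":-1},{"dx":0,"dy":0,"dz":-0.04,"wx":0,"wy":0,"wz":0,"grip":-1},{"dx":0,"dy":0,"dz":-0.03,"wx":0,"wy":0,"wz":0,"grip":-1},{"dx":0,"dy":0,"dz":0,"wx":0,"wy":0,"wz":0,"grip":-1},{"dx":0,"dy":0,"dz":0,"wx":0,"wy":0,"wz":0,"grip":-1}]'
```

```text
time_s: 11.8
ee_pos: [483.6, -375.4, 42.5]
ee_rot: [180.0, -0.0, 45.1]
force: [-0.2, -2.4, 0.4]
gripper_width: 91.0
```

```bash
python3 - <<'E'
from h import *
S=env.get_calibration("scene");D=env.get_calibration("side")
p=env.state()["ee_pos"];print(p)
im=np.zeros((480,790,3),np.uint8)
for i,n in enumerate(("scene","side")):
    f=env.grab_frame(n)[:,:,::-1];c=(S,D)[i]
    u,v=proj(c,[482.6,-375.7,34]);x0,y0=int(u)-30,int(v)-45
    g=cv2.resize(f[y0:y0+75,x0:x0+60],(384,480),interpolation=2)
    for q,col in((p,(0,0,255)),([482.6,-375.7,34],(0,255,0)),(p+[0,0,27],(255,255,0))):
        U,V=proj(c,q);cv2.circle(g,(int((U-x0)*6.4),int((V-y0)*6.4)),3,col,-1)
    im[:,i*400:i*400+384]=g
cv2.imwrite("pics/z5.png",im)
E
```

```text
[ 483.60388019 -375.37110225   42.54402028]
```

View pics/z5.png

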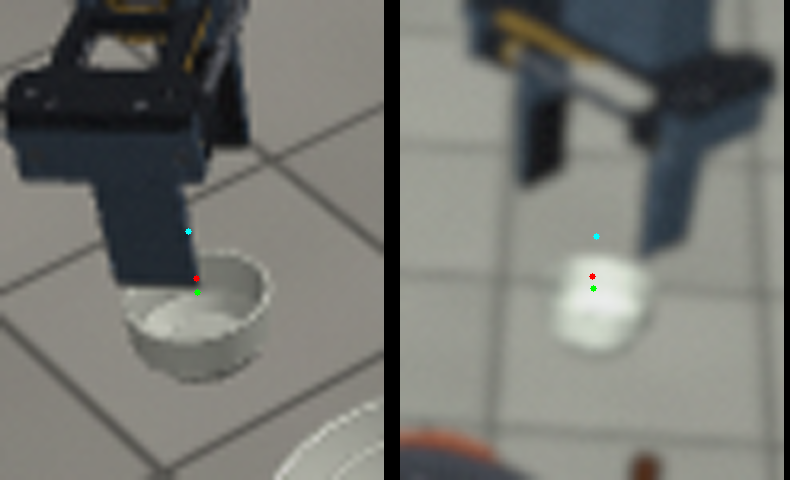

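Both views show open tips 30–35 mm above the reported TCP and centred over the bowl. I'll descend to a reported z of about -19, watching the force, and close.

```bash
python3 -m jog '[{"dx":-0.001,"dy":0,"dz":-0.03,"wx":0,"wy":0,"wz":0,"grip":-1},{"dx":0,"dy":0,"dz":-0.016,"wx":0,"wy":0,"wz":0,"grip":-1},{"dx":0,"dy":0,"dz":-0.008,"wx":0,"wy":0,"wz":0,"grip":-1},{"dx":0,"dy":0,"dz":-0.005,"wx":0,"wy":0,"wz":0,"grip":-1},{"dx":0,"dy":0,"dz":0,"wx":0,"wy":0,"wz":0,"grip":-1},{"dx":0,"dy":0,"dz":0,"wx":0,"wy":0,"wz":0,"grip":-1}]'
python3 -m jog '[{"dx":0,"dy":0,"dz":0,"wx":0,"wy":0,"wz":0,"grip":-0.6},{"dx":0,"dy":0,"dz":0,"wx":0,"wy":0,"wz":0,"grip":-0.3},{"dx":0,"dy":0,"dz":0,"wx":0,"wy":0,"wz":0,"grip":0},{"dx":0,"dy":0,"dz":0,"wx":0,"wy":0,"wz":0,"grip":0.2},{"dx":0,"dy":0,"dz":0,"wx":0,"wy":0,"wz":0,"grip":0.2},{"dx":0,"dy":0,"dz":0,"wx":0,"wy":0,"wz":0,"grip":0.2},{"dx":0,"dy":0,"dz":0,"wx":0,"wy":0,"wz":0,"grip":0.2}]' 12
```

```text
time_s: 12.5
ee_pos: [482.7, -377.0, -16.0]
ee_rot: [179.9, -0.0, 45.0]
force: [0.6, 0.4, -0.3]
gripper_width: 91.5
time_s: 13.2
ee_pos: [481.9, -376.5, -16.9]
ee_rot: [180.0, -0.0, 45.0]
force: [-1.1, 0.4, 2.6]
gripper_width: 65.6
```

Bowl gripped (65.6 mm, the rim). Lift, carry and lower.

```bash
python3 -m jog '[{"dx":0,"dy":0,"dz":0.02,"wx":0,"wy":0,"wz":0,"grip":0.2},{"dx":0,"dy":0,"dz":0.03,"wx":0,"wy":0,"wz":0,"grip":0.2},{"dx":0.01,"dy":0.02,"dz":0.01,"wx":0,"wy":0,"wz":0,"grip":0.2},{"dx":0.02,"dy":0.03,"dz":0,"wx":0,"wy":0,"wz":0,"grip":0.2},{"dx":0.02,"dy":0.035,"dz":0,"wx":0,"wy":0,"wz":0,"grip":0.2},{"dx":0.02,"dy":0.035,"dz":0,"wx":0,"wy":0,"wz":0,"grip":0.2},{"dx":0.014,"dy":0.03,"dz":0,"wx":0,"wy":0,"wz":0,"grip":0.2},{"dx":0.005,"dy":0.011,"dz":0,"wx":0,"wy":0,"wz":0,"grip":0.2},{"dx":0,"dy":0,"dz":0,"wx":0,"wy":0,"wz":0,"grip":0.2},{"dx":0,"dy":0,"dz":0,"wx":0,"wy":0,"wz":0,"grip":0.2}]'
```

```text
time_s: 14.2
ee_pos: [570.3, -216.2, 42.5]
ee_rot: [-180.0, 0.1, 45.0]
force: [0.0, 0.2, -1.4]
gripper_width: 65.5
```

```bash
python3 -m jog '[{"dx":0.001,"dy":0.001,"dz":-0.02,"wx":0,"wy":0,"wz":0,"grip":0.2},{"dx":0,"dy":0,"dz":-0.02,"wx":0,"wy":0,"wz":0,"grip":0.2},{"dx":0,"dy":0,"dz":-0.008,"wx":0,"wy":0,"wz":0,"grip":0.2},{"dx":0,"dy":0,"dz":-0.004,"wx":0,"wy":0,"wz":0,"grip":0.2},{"dx":0,"dy":0,"dz":0,"wx":0,"wy":0,"wz":0,"grip":0.2},{"dx":0,"dy":0,"dz":-0.001,"wx":0,"wy":0,"wz":0,"grip":0.2},{"dx":0,"dy":0,"dz":0,"wx":0,"wy":0,"wz":0,"grip":0.2}]'
```

```text
time_s: 14.9
ee_pos: [572.4, -214.8, -9.4]
ee_rot: [179.9, -0.0, 45.0]
force: [0.5, 0.1, -2.1]
gripper_width: 65.6
```

```bash
python3 -m jog '[{"dx":0,"dy":0,"dz":-0.001,"wx":0,"wy":0,"wz":0,"grip":0.2},{"dx":0,"dy":0,"dz":0,"wx":0,"wy":0,"wz":0,"grip":0.2}]'
python3 -m jog '[{"dx":0,"dy":0,"dz":-0.001,"wx":0,"wy":0,"wz":0,"grip":0.2},{"dx":0,"dy":0,"dz":0,"wx":0,"wy":0,"wz":0,"grip":0.2}]'
```

```text
time_s: 15.1
ee_pos: [572.1, -214.5, -10.8]
ee_rot: [180.0, -0.0, 45.0]
force: [0.9, 0.5, -1.1]
gripper_width: 65.7
time_s: 15.3
ee_pos: [572.1, -214.5, -10.9]
ee_rot: [179.9, -0.0, 45.0]
force: [-1.8, 0.6, 4.9]
gripper_width: 65.7
```

```bash
python3 -m jog '[{"dx":0,"dy":0,"dz":0,"wx":0,"wy":0,"wz":0,"grip":0},{"dx":0,"dy":0,"dz":0,"wx":0,"wy":0,"wz":0,"grip":-0.4},{"dx":0,"dy":0,"dz":0,"wx":0,"wy":0,"wz":0,"grip":-1},{"dx":0,"dy":0,"dz":0,"wx":0,"wy":0,"wz":0,"grip":-1},{"dx":0,"dy":0,"dz":0.01,"wx":0,"wy":0,"wz":0,"grip":-1},{"dx":0,"dy":0,"dz":0.03,"wx":0,"wy":0,"wz":0,"grip":-1},{"dx":0,"dy":0,"dz":0.05,"wx":0,"wy":0,"wz":0,"grip":-1},{"dx":0,"dy":0,"dz":0.05,"wx":0,"wy":0,"wz":0,"grip":-1},{"dx":-0.03,"dy":0.01,"dz":0.04,"wx":0,"wy":0,"wz":0,"grip":-1},{"dx":-0.04,"dy":0.02,"dz":0.04,"wx":0,"wy":0,"wz":0,"grip":-1}]'
python3 -m jog '[{"dx":-0.04,"dy":0.02,"dz":0.02,"wx":0,"wy":0,"wz":0,"grip":-1},{"dx":-0.02,"dy":0.01,"dz":0,"wx":0,"wy":0,"wz":0,"grip":-1},{"dx":0,"dy":0,"dz":0,"wx":0,"wy":0,"wz":0,"grip":-1},{"dx":0,"dy":0,"dz":0,"wx":0,"wy":0,"wz":0,"grip":-1}]'
python3 - <<'E'
from h import *
import json
c=env.get_calibration("wrist");f=env.grab_frame("wrist")[:,:,::-1];cv2.imwrite("pics/w6.png",f)
json.dump({k:(v.tolist() if hasattr(v,'tolist') else v) for k,v in c.items()},open("w6.json","w"))
print(env.state()["ee_pos"],env.state()["ee_rot"])
E
```

```text
time_s: 16.3
ee_pos: [509.7, -188.5, 203.3]
ee_rot: [179.8, -0.1, 44.9]
force: [0.2, 0.0, 0.1]
gripper_width: 91.2
time_s: 16.7
ee_pos: [449.6, -158.1, 221.1]
ee_rot: [179.9, -0.0, 45.0]
force: [0.5, -0.3, 0.7]
gripper_width: 91.5
[ 449.96107529 -158.35572036  220.55419566] [ 1.79936641e+02 -2.02410833e-02  4.49653934e+01]
```

View pics/w6.png

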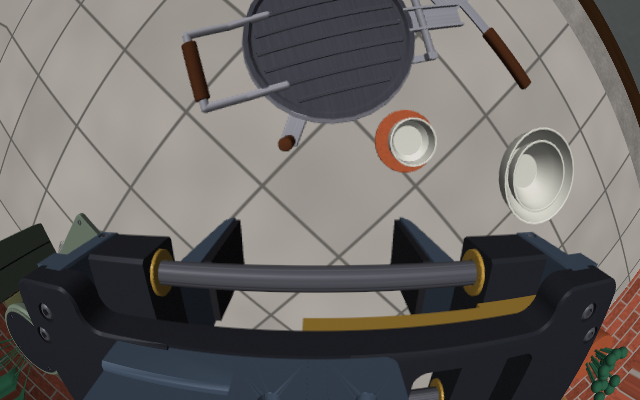

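Wrist view: bowl rim centre ≈(413,142), upright on the coaster. Post top ≈(287,143), lever bar from (189,42) to (203,100), spout lip ≈(462,17).

```bash
python3 - <<'E'
from h import *
import json
c=json.load(open("w6.json"));b=cv2.imread("pics/w6.png");h=cv2.cvtColor(b,cv2.COLOR_BGR2HSV).astype(int)
def fc(m,z,box):
    k=np.zeros(m.shape,np.uint8);x,y,w,hh=box;k[y:y+hh,x:x+w]=m[y:y+hh,x:x+w]
    cs,_=cv2.findContours(k,0,1);q=max(cs,key=cv2.contourArea)
    P=np.array([at(c,*r[0],z,True)[:2] for r in q],np.float32);(x,y),r=cv2.minEnclosingCircle(P);return cv2.boundingRect(q),np.round((x,y,2*r),1)
W=lambda u,v,z:at(c,u,v,z,True)
br=(((h[...,0]<14)|(h[...,0]>172))&(h[...,1]>110)).astype(np.uint8)
print("coaster (orange+bowl hull)",fc(br,6,(370,105,70,70)))
print("post",fc(br,108,(275,130,30,25)),W(288,141,108)); print("lever",fc(br,95,(175,35,40,75)))
print("bowl",W(413.7,142.5,40),W(391,142.5,40),W(437,142.5,40))
P=np.array([W(u,v,82)[:2] for u,v in((244,40),(251,70),(275,101),(310,118),(345,121),(380,109),(405,80),(413,50))])
s=np.linalg.lstsq(np.c_[2*P,np.ones(len(P))],(P**2).sum(1),rcond=None)[0];print("plate",s[:2].round(1),2*np.sqrt(s[2]+s[:2]@s[:2]))
print("lever ends",W(189,42,104),W(203,100,104),"spout",W(462,17,65))
E
```

```text
coaster (orange+bowl hull) ((375, 110, 54, 63), array([ 571.2, -214.6,   89.3]))
post ((279, 136, 16, 15), array([ 462.8, -101.1,   17.5])) [ 465.5 -101.5  108. ]
lever ((182, 41, 27, 60), array([449.7,  33.9,  73.1]))
bowl [ 572.8 -215.3   40. ] [ 550.3 -194.2   40. ] [ 597.3 -237.8   40. ]
plate [580.2 -51.1] 193.5019556386353
lever ends [469.   59.4 104. ] [433.1  -1.3 104. ] spout [ 735.3 -136.1   65. ]
```

The fits agree. The swivel axis is ≈(585.5,-48.5), spout direction -30.8°, bowl (572.5,-215), which is 167 mm from the axis, as wanted. The swivel needed is ≈-63.7°. Approach the post.

```bash
python3 -m jog '[{"dx":0.005,"dy":0.02,"dz":0,"wx":0,"wy":0,"wz":-0.1,"grip":-0.2},{"dx":0.005,"dy":0.02,"dz":0,"wx":0,"wy":0,"wz":-0.11,"grip":-0.2},{"dx":0.004,"dy":0.017,"dz":0,"wx":0,"wy":0,"wz":0,"grip":-0.2},{"dx":0,"dy":0,"dz":-0.04,"wx":0,"wy":0,"wz":0,"grip":-0.2},{"dx":0,"dy":0,"dz":-0.04,"wx":0,"wy":0,"wz":0,"grip":-0.2},{"dx":0,"dy":0,"dz":0,"wx":0,"wy":0,"wz":0,"grip":-0.2},{"dx":0,"dy":0,"dz":0,"wx":0,"wy":0,"wz":0,"grip":-0.2},{"dx":0,"dy":0,"dz":0,"wx":0,"wy":0,"wz":0,"grip":-0.2}]'
```

```text
time_s: 17.55
ee_pos: [465.2, -101.6, 142.1]
ee_rot: [179.9, -0.1, 32.9]
force: [-0.9, -0.1, -0.2]
gripper_width: 54.5
```

```bash
python3 -m jog '[{"dx":-0.001,"dy":0,"dz":-0.03,"wx":0,"wy":0,"wz":0,"grip":-0.2},{"dx":0,"dy":0,"dz":-0.03,"wx":0,"wy":0,"wz":0,"grip":-0.2},{"dx":0,"dy":0,"dz":-0.02,"wx":0,"wy":0,"wz":0,"grip":-0.2},{"dx":0,"dy":0,"dz":-0.02,"wx":0,"wy":0,"wz":0,"grip":-0.2},{"dx":0,"dy":0,"dz":0,"wx":0,"wy":0,"wz":0,"grip":0},{"dx":0,"dy":0,"dz":0,"wx":0,"wy":0,"wz":0,"grip":0.2},{"dx":0,"dy":0,"dz":0,"wx":0,"wy":0,"wz":0,"grip":0.4},{"dx":0,"dy":0,"dz":0,"wx":0,"wy":0,"wz":0,"grip":0.5},{"dx":0,"dy":0,"dz":0,"wx":0,"wy":0,"wz":0,"grip":0.5},{"dx":0,"dy":0,"dz":0,"wx":0,"wy":0,"wz":0,"grip":0.5}]' 20
python3 -m jog '[{"dx":0,"dy":0,"dz":0,"wx":0,"wy":0,"wz":0,"grip":0.8},{"dx":0,"dy":0,"dz":0,"wx":0,"wy":0,"wz":0,"grip":0.8},{"dx":0,"dy":0,"dz":0,"wx":0,"wy":0,"wz":0,"grip":0.8},{"dx":0,"dy":0,"dz":0,"wx":0,"wy":0,"wz":0,"grip":0.8}]'
```

```text
time_s: 18.55
ee_pos: [462.4, -101.1, 40.9]
ee_rot: [180.0, -0.0, 32.9]
force: [-0.3, -0.6, 0.1]
gripper_width: 22.8
time_s: 18.95
ee_pos: [461.7, -100.6, 40.5]
ee_rot: [-179.9, 0.0, 32.9]
force: [-2.0, 2.8, 5.1]
gripper_width: 15.4
```

```bash
python3 -c "
import numpy as np
a=np.radians(-156.9-np.linspace(0,63.7,17));p=135*np.c_[np.cos(a),np.sin(a)];print((np.diff(p,axis=0)/1000).round(4).tolist(),np.radians(63.7/16))"
```

```text
[[-0.0034, 0.0087], [-0.0028, 0.009], [-0.0021, 0.0091], [-0.0015, 0.0093], [-0.0008, 0.0093], [-0.0002, 0.0094], [0.0005, 0.0094], [0.0011, 0.0093], [0.0017, 0.0092], [0.0024, 0.0091], [0.003, 0.0089], [0.0036, 0.0087], [0.0042, 0.0084], [0.0048, 0.0081], [0.0053, 0.0077], [0.0059, 0.0073]] 0.06948592084502425
```

```bash
python3 -m jog '[{"dx":-0.0034,"dy":0.0087,"dz":0,"wx":0,"wy":0,"wz":-0.07,"grip":0.8},{"dx":-0.0028,"dy":0.009,"dz":0,"wx":0,"wy":0,"wz":-0.07,"grip":0.8},{"dx":-0.0021,"dy":0.0091,"dz":0,"wx":0,"wy":0,"wz":-0.07,"grip":0.8},{"dx":-0.0015,"dy":0.0093,"dz":0,"wx":0,"wy":0,"wz":-0.07,"grip":0.8},{"dx":-0.0008,"dy":0.0093,"dz":0,"wx":0,"wy":0,"wz":-0.07,"grip":0.8},{"dx":-0.0002,"dy":0.0094,"dz":0,"wx":0,"wy":0,"wz":-0.07,"grip":0.8},{"dx":0.0005,"dy":0.0094,"dz":0,"wx":0,"wy":0,"wz":-0.07,"grip":0.8},{"dx":0.0011,"dy":0.0093,"dz":0,"wx":0,"wy":0,"wz":-0.07,"grip":0.8}]'
```

```text
time_s: 19.75
ee_pos: [450.8, -28.3, 40.5]
ee_rot: [179.9, 0.2, 0.8]
force: [-5.7, -3.6, 7.5]
gripper_width: 15.5
```

```bash
python3 -m jog '[{"dx":0.0017,"dy":0.0092,"dz":0,"wx":0,"wy":0,"wz":-0.07,"grip":0.8},{"dx":0.0024,"dy":0.0091,"dz":0,"wx":0,"wy":0,"wz":-0.07,"grip":0.8},{"dx":0.003,"dy":0.0089,"dz":0,"wx":0,"wy":0,"wz":-0.07,"grip":0.8},{"dx":0.0036,"dy":0.0087,"dz":0,"wx":0,"wy":0,"wz":-0.07,"grip":0.8},{"dx":0.0042,"dy":0.0084,"dz":0,"wx":0,"wy":0,"wz":-0.07,"grip":0.8},{"dx":0.0048,"dy":0.0081,"dz":0,"wx":0,"wy":0,"wz":-0.07,"grip":0.8},{"dx":0.0053,"dy":0.0077,"dz":0,"wx":0,"wy":0,"wz":-0.07,"grip":0.8},{"dx":0.0059,"dy":0.0073,"dz":0,"wx":0,"wy":0,"wz":-0.07,"grip":0.8},{"dx":0,"dy":0,"dz":0,"wx":0,"wy":0,"wz":0,"grip":0.8},{"dx":0,"dy":0,"dz":0,"wx":0,"wy":0,"wz":0,"grip":0.8}]'
```

```text
time_s: 20.75
ee_pos: [482.3, 41.4, 40.6]
ee_rot: [-180.0, 0.2, -31.3]
force: [-5.7, 5.8, 7.2]
gripper_width: 15.9
```

```bash
python3 -m jog '[{"dx":0,"dy":0,"dz":0,"wx":0,"wy":0,"wz":0,"grip":0.4},{"dx":0,"dy":0,"dz":0,"wx":0,"wy":0,"wz":0,"grip":0.2},{"dx":0,"dy":0,"dz":0,"wx":0,"wy":0,"wz":0,"grip":-0.1},{"dx":0,"dy":0,"dz":0,"wx":0,"wy":0,"wz":0,"grip":-0.1},{"dx":0,"dy":0,"dz":0.02,"wx":0,"wy":0,"wz":0,"grip":-0.1},{"dx":0,"dy":0,"dz":0.04,"wx":0,"wy":0,"wz":0,"grip":-0.1},{"dx":0,"dy":0,"dz":0.05,"wx":0,"wy":0,"wz":0,"grip":-0.1},{"dx":0,"dy":0,"dz":0.05,"wx":0,"wy":0,"wz":0,"grip":-0.1},{"dx":0,"dy":0,"dz":0.03,"wx":0,"wy":0,"wz":0,"grip":-0.1},{"dx":0,"dy":0,"dz":0,"wx":0,"wy":0,"wz":0,"grip":-0.1}]'
python3 -m jog '[{"dx":0,"dy":0,"dz":0,"wx":0,"wy":0,"wz":0,"grip":-0.1},{"dx":0,"dy":0,"dz":0,"wx":0,"wy":0,"wz":0,"grip":-0.1}]'
python3 - <<'E'
from h import *
import json
c=env.get_calibration("wrist");f=env.grab_frame("wrist")[:,:,::-1];cv2.imwrite("pics/w7.png",f)
json.dump({k:(v.tolist() if hasattr(v,'tolist') else v) for k,v in c.items()},open("w7.json","w"))
s=env.state();print(s["ee_pos"],s["ee_rot"])
cv2.imwrite("pics/sc7.png",env.grab_frame("scene")[:,:,::-1])
def pr(X):
    p=np.array(c["R"])@np.array(X,float)+np.array(c["t"]);r=np.hypot(*p[:2]);return (p[:2]/r*np.arctan2(r,p[2])*c["fx"]+[c["cx"],c["cy"]]).round(1)
print("bowl",pr([572.5,-215,40]),"lever",pr([597.6,106,95]),"post",pr([482.5,40,108]))
E
```

```text
time_s: 21.75
ee_pos: [487.0, 39.9, 235.4]
ee_rot: [-179.7, -0.5, -31.3]
force: [0.5, 1.2, 0.2]
gripper_width: 50.7
time_s: 21.95
ee_pos: [482.8, 39.8, 228.9]
ee_rot: [179.9, 0.1, -31.2]
force: [0.2, 0.7, -0.2]
gripper_width: 49.9
[482.78512814  39.80094074 228.67465466] [ 1.79874805e+02  1.66542108e-01 -3.12407110e+01]
bowl [443.7  27.7] lever [215.4 131. ] post [317.1 187.6]
```

View pics/w7.png

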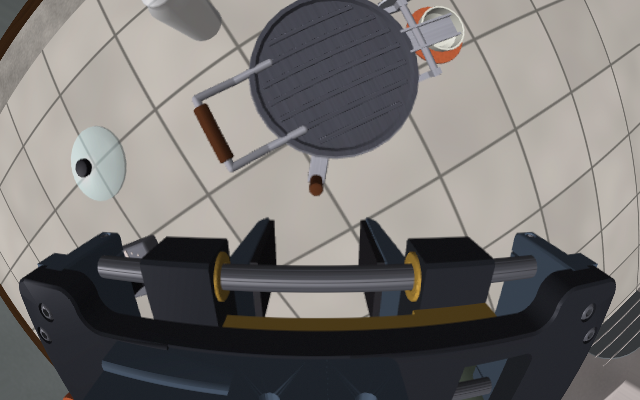

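Wrist view: the spout now lies over the bowl (lip ≈(455,28), bowl rim centre ≈(443,28)). The lever bar runs from (200,106) to (229,162).

```bash
python3 - <<'E'
from h import *
import json
c=json.load(open("w7.json"));b=cv2.imread("pics/w7.png");h=cv2.cvtColor(b,cv2.COLOR_BGR2HSV).astype(int)
W=lambda u,v,z:at(c,u,v,z,True)
br=((((h[...,0]<14)|(h[...,0]>172))&(h[...,1]>110))).astype(np.uint8)
for n,(x,y,w,q),z in(("lever",(185,95,60,80),97),("post",(300,170,35,30),108)):
    k=np.zeros_like(br);k[y:y+q,x:x+w]=br[y:y+q,x:x+w];cs,_=cv2.findContours(k,0,1);r=max(cs,key=cv2.contourArea)
    P=np.array([W(*t[0],z)[:2] for t in r],np.float32);print(n,[np.round(t,1) for t in cv2.minAreaRect(P)])
    print(cv2.boxPoints(cv2.minAreaRect(P)).round(0).tolist())
print("spout",W(455,28,65),"bowl",W(443.7,28.5,40))
E
```

```text
lever [array([597.9, 109.2]), array([17., 71.]), np.float64(85.4)]
[[562.0, 104.0], [633.0, 98.0], [634.0, 115.0], [563.0, 120.0]]
post [array([485.9,  40. ]), array([12.1, 20.3]), np.float64(58.9)]
[[474.0, 40.0], [491.0, 30.0], [498.0, 40.0], [480.0, 50.0]]
spout [ 564.3 -216.6   65. ] bowl [ 571.4 -214.4   40. ]
```

Lever bar measures 17×71 mm at (598,109), and its perpendicular gives a spout direction of -94.6° with the lip ≈(571,-215), within 8 mm of the bowl centre at worst. Go to the lever.

```bash
python3 -m jog '[{"dx":0.029,"dy":0.018,"dz":0,"wx":0,"wy":0,"wz":0.116,"grip":-0.1},{"dx":0.029,"dy":0.018,"dz":0,"wx":0,"wy":0,"wz":0.116,"grip":-0.1},{"dx":0.029,"dy":0.017,"dz":0,"wx":0,"wy":0,"wz":0.116,"grip":-0.1},{"dx":0.028,"dy":0.016,"dz":0,"wx":0,"wy":0,"wz":0.116,"grip":-0.1},{"dx":0,"dy":0,"dz":-0.05,"wx":0,"wy":0,"wz":0,"grip":-0.1},{"dx":0,"dy":0,"dz":-0.04,"wx":0,"wy":0,"wz":0,"grip":-0.1},{"dx":0,"dy":0,"dz":0,"wx":0,"wy":0,"wz":0,"grip":-0.1},{"dx":0,"dy":0,"dz":0,"wx":0,"wy":0,"wz":0,"grip":-0.1},{"dx":0,"dy":0,"dz":0,"wx":0,"wy":0,"wz":0,"grip":-0.1}]'
```

```text
time_s: 22.95
ee_pos: [600.5, 109.1, 142.8]
ee_rot: [-179.9, -0.2, -4.7]
force: [0.6, -0.4, -1.0]
gripper_width: 50.3
```

```bash
python3 -m jog '[{"dx":-0.001,"dy":0,"dz":-0.03,"wx":0,"wy":0,"wz":0,"grip":-0.1},{"dx":0,"dy":0,"dz":-0.03,"wx":0,"wy":0,"wz":0,"grip":-0.1},{"dx":0,"dy":0,"dz":-0.02,"wx":0,"wy":0,"wz":0,"grip":-0.1},{"dx":0,"dy":0,"dz":-0.017,"wx":0,"wy":0,"wz":0,"grip":-0.1},{"dx":0,"dy":0,"dz":0,"wx":0,"wy":0,"wz":0,"grip":0.1},{"dx":0,"dy":0,"dz":0,"wx":0,"wy":0,"wz":0,"grip":0.3},{"dx":0,"dy":0,"dz":0,"wx":0,"wy":0,"wz":0,"grip":0.5},{"dx":0,"dy":0,"dz":0,"wx":0,"wy":0,"wz":0,"grip":0.7},{"dx":0,"dy":0,"dz":0,"wx":0,"wy":0,"wz":0,"grip":0.8},{"dx":0,"dy":0,"dz":0,"wx":0,"wy":0,"wz":0,"grip":0.8}]' 30
python3 -m jog '[{"dx":0,"dy":0,"dz":0,"wx":0,"wy":0,"wz":0,"grip":0.8},{"dx":0,"dy":0,"dz":0,"wx":0,"wy":0,"wz":0,"grip":0.8}]'
python3 -c "
import numpy as np
a=np.radians(np.linspace(0,20,13)-5.29);h=-np.diff(np.cos(a))*.2712;z=np.diff(np.sin(a))*.2712
print(np.c_[-.08*h,-.997*h,z].round(4).tolist(),np.radians(20/12))"
```

```text
time_s: 23.95
ee_pos: [598.8, 107.9, 44.4]
ee_rot: [179.9, -0.1, -4.6]
force: [0.9, -3.8, 1.9]
gripper_width: 17.6
time_s: 24.15
ee_pos: [598.8, 108.0, 43.9]
ee_rot: [179.9, -0.1, -4.6]
force: [1.7, -5.3, 2.3]
gripper_width: 17.3
[[0.0, 0.0006, 0.0079], [0.0, 0.0004, 0.0079], [0.0, 0.0002, 0.0079], [-0.0, -0.0001, 0.0079], [-0.0, -0.0003, 0.0079], [-0.0, -0.0005, 0.0079], [-0.0001, -0.0008, 0.0079], [-0.0001, -0.001, 0.0078], [-0.0001, -0.0012, 0.0078], [-0.0001, -0.0014, 0.0078], [-0.0001, -0.0017, 0.0077], [-0.0002, -0.0019, 0.0077]] 0.02908882086657216
```

Bar gripped (17.3 mm). Raise along the arc, first half.

```bash
python3 -m jog '[{"dx":0,"dy":0.0006,"dz":0.0079,"wx":0.029,"wy":-0.0023,"wz":0,"grip":0.8},{"dx":0,"dy":0.0004,"dz":0.0079,"wx":0.029,"wy":-0.0023,"wz":0,"grip":0.8},{"dx":0,"dy":0.0002,"dz":0.0079,"wx":0.029,"wy":-0.0023,"wz":0,"grip":0.8},{"dx":0,"dy":-0.0001,"dz":0.0079,"wx":0.029,"wy":-0.0023,"wz":0,"grip":0.8},{"dx":0,"dy":-0.0003,"dz":0.0079,"wx":0.029,"wy":-0.0023,"wz":0,"grip":0.8},{"dx":0,"dy":-0.0005,"dz":0.0079,"wx":0.029,"wy":-0.0023,"wz":0,"grip":0.8},{"dx":0,"dy":0,"dz":0,"wx":0,"wy":0,"wz":0,"grip":0.8}]'
```

```text
time_s: 24.85
ee_pos: [597.7, 108.7, 90.7]
ee_rot: [-170.0, 0.0, -4.7]
force: [-0.1, -3.2, 0.4]
gripper_width: 17.6
```

```bash
python3 -m jog '[{"dx":-0.0001,"dy":-0.0008,"dz":0.0079,"wx":0.029,"wy":-0.0023,"wz":0,"grip":0.8},{"dx":-0.0001,"dy":-0.001,"dz":0.0078,"wx":0.029,"wy":-0.0023,"wz":0,"grip":0.8},{"dx":-0.0001,"dy":-0.0012,"dz":0.0078,"wx":0.029,"wy":-0.0023,"wz":0,"grip":0.8},{"dx":-0.0001,"dy":-0.0014,"dz":0.0078,"wx":0.029,"wy":-0.0023,"wz":0,"grip":0.8},{"dx":-0.0001,"dy":-0.0017,"dz":0.0077,"wx":0.029,"wy":-0.0023,"wz":0,"grip":0.8}]'
python3 -m jog '[{"dx":-0.0002,"dy":-0.0019,"dz":0.0077,"wx":0.029,"wy":-0.0023,"wz":0,"grip":0.8},{"dx":0,"dy":0,"dz":0,"wx":0,"wy":0,"wz":0,"grip":0.8},{"dx":0,"dy":0,"dz":0,"wx":0,"wy":0,"wz":0,"grip":0.8}]'
python3 - <<'E'
from h import *
S=env.get_calibration("scene");f=env.grab_frame("scene")[:,:,::-1];cv2.imwrite("pics/sc8.png",f);b=np.ascontiguousarray(f)
h=cv2.cvtColor(b,cv2.COLOR_BGR2HSV).astype(int)
m=((h[...,0]<14)|(h[...,0]>172))&(h[...,1]>110)&(h[...,2]>30);m[:110]=0;m[:,:225]=0;m[:,360:]=0;m[235:]=0
print(blobs(m,6))
print("lever pred at 0/20deg",proj(S,[598,109,95]),proj(S,[596,84,186]))
E
```

```text
time_s: 25.35
ee_pos: [597.1, 103.3, 128.7]
ee_rot: [-161.7, 0.1, -4.6]
force: [3.1, -0.4, -7.3]
gripper_width: 17.4
time_s: 25.65
ee_pos: [597.1, 100.7, 138.0]
ee_rot: [-160.1, 0.0, -4.6]
force: [-0.5, -4.2, -0.0]
gripper_width: 17.5
[([322, 150, 9, 9, 37], [325.9, 153.8]), ([256, 232, 4, 3, 7], [257.4, 233.4])]
lever pred at 0/20deg (np.float64(328.9359274909305), np.float64(176.1980305183178)) (np.float64(323.76779923093574), np.float64(154.084188488485))
```

The force while raising was 7.3 N, as specified, and the lever is seen where a 20° tilt predicts it. Release and withdraw along the tilted tool axis.

```bash
python3 -m jog '[{"dx":0,"dy":0,"dz":0,"wx":0,"wy":0,"wz":0,"grip":0.4},{"dx":0,"dy":0,"dz":0,"wx":0,"wy":0,"wz":0,"grip":0.1},{"dx":0,"dy":0,"dz":0,"wx":0,"wy":0,"wz":0,"grip":0},{"dx":0,"dy":0,"dz":0,"wx":0,"wy":0,"wz":0,"grip":0},{"dx":0,"dy":0,"dz":0,"wx":0,"wy":0,"wz":0,"grip":0},{"dx":-0.0005,"dy":-0.007,"dz":0.019,"wx":0,"wy":0,"wz":0,"grip":0},{"dx":-0.001,"dy":-0.01,"dz":0.028,"wx":0,"wy":0,"wz":0,"grip":0},{"dx":-0.001,"dy":-0.014,"dz":0.038,"wx":0,"wy":0,"wz":0,"grip":0},{"dx":-0.001,"dy":-0.01,"dz":0.028,"wx":0,"wy":0,"wz":0,"grip":0},{"dx":0,"dy":0,"dz":0,"wx":0,"wy":0,"wz":0,"grip":0}]'
python3 -m jog '[{"dx":-0.04,"dy":0,"dz":0.02,"wx":-0.1,"wy":0,"wz":0,"grip":0},{"dx":-0.04,"dy":0,"dz":0,"wx":-0.1,"wy":0,"wz":0,"grip":0},{"dx":-0.04,"dy":0,"dz":0,"wx":-0.1,"wy":0,"wz":0,"grip":0},{"dx":0,"dy":0,"dz":0,"wx":0,"wy":0,"wz":0,"grip":0},{"dx":0,"dy":0,"dz":0,"wx":0,"wy":0,"wz":0,"grip":0}]'
python3 - <<'E'
from h import *
S=env.get_calibration("scene");D=env.get_calibration("side");q={}
for n,c in(("scene",S),("side",D)):
    f=env.grab_frame(n)[:,:,::-1];cv2.imwrite(f"pics/{n}9.png",f);h=cv2.cvtColor(np.ascontiguousarray(f),cv2.COLOR_BGR2HSV).astype(int)
    m=((h[...,0]<14)|(h[...,0]>172))&(h[...,1]>90)&(h[...,2]>30);m[:130]=0;m[250:]=0;m[:,:230]=0;m[:,400:]=0
    print(n,blobs(m,6),"lever pred",np.round(proj(c,[596,84,186]),1),"coaster",np.round(proj(c,[572,-215,6]),1))
# wrist: white rim of bowl / lever
c=env.get_calibration("wrist");f=env.grab_frame("wrist");cv2.imwrite("pics/w9.png",f[:,:,::-1])
h=cv2.cvtColor(np.ascontiguousarray(f),cv2.COLOR_RGB2HSV).astype(int);m=((h[...,0]<14)|(h[...,0]>172))&(h[...,1]>110)&(h[...,2]>30);m[230:]=0
for st,ce in blobs(m,40):print("wrist",st,ce,at(c,*ce,6,True),at(c,*ce,186,True))
s=env.state();print(s["ee_pos"],s["ee_rot"])
E
```

```text
time_s: 26.7
ee_pos: [596.1, 59.2, 255.3]
ee_rot: [-160.0, -0.5, -4.7]
force: [0.3, 1.2, -1.1]
gripper_width: 45.5
time_s: 27.2
ee_pos: [472.9, 61.2, 270.3]
ee_rot: [-177.1, -1.3, -4.3]
force: [-0.6, -0.3, 0.2]
gripper_width: 45.6
scene [([314, 146, 17, 13, 80], [321.9, 151.8]), ([231, 231, 30, 18, 247], [245.4, 241.2])] lever pred [323.8 154.1] coaster [245.8 237.5]
side [([272, 173, 8, 15, 55], [275.4, 180.1]), ([313, 193, 23, 8, 126], [324.6, 196.0]), ([361, 213, 4, 15, 42], [362.3, 219.8])] lever pred [322.9 198.5] coaster [335.5 188.6]
wrist [280, 41, 18, 72, 1231] [288.1, 76.4] [625.5 106.1   6. ] [594.6  82.5 186. ]
wrist [480, 78, 15, 10, 77] [484.9, 81.5] [ 609.8 -212.     6. ] [ 584.8 -115.2  186. ]
wrist [479, 116, 26, 16, 202] [488.2, 125.2] [ 537.1 -214.     6. ] [ 539.6 -116.5  186. ]
wrist [333, 166, 11, 16, 142] [337.9, 174.0] [468.1  41.2   6. ] [496.7  42.2 186. ]
[474.35872026  59.90091542 269.76657066] [-177.12448645   -1.27578381   -4.49834078]
```

```bash
python3 - <<'E'
from h import *
S=env.get_calibration("scene");D=env.get_calibration("side")
o1,d1=ray(S,321.9,151.8);o2,d2=ray(D,324.6,196.0)
k=np.linalg.lstsq(np.c_[d1,-d2],o2-o1,rcond=None)[0];a,b=o1+d1*k[0],o2+d2*k[1];p=(a+b)/2;print(p,np.linalg.norm(a-b))
print("tilt deg from height",np.degrees(np.arcsin((p[2]-70)/271.2))-5.29,"wrist post z108",at(env.get_calibration("wrist"),337.9,172,100,True))
E
```

```text
[591.34784786  80.88711446 193.00234608] 1.1137249185431422
tilt deg from height 21.681579305216957 wrist post z108 [485.7  41.2 100. ]
```

Lever height gives 20–22°. The same triangulation read about 8 mm high when the plate was level, so the true figure is about 20°. The post has not moved since the swivel. Hand in.

```bash
python3 -c "
from workcell import env
print(env.state()['force']);print(env.job_done())"
```

```text
[ 0.2307674   0.63306698 -0.22730622]
the job is handed in; nothing more can be done
None
```

I did the four steps in the order asked and handed the job in at about 27.5 s on the robot's clock. No verdict is reported.

| Step | Last check |
|---|---|
| Heat knob | Gripped by its bar and turned 45° back. The pointer then pointed at the zero mark in the wrist picture, with the tool about 0.5° from my zero estimate; the zero direction itself is known to about ±1°. |
| Small bowl | Set down and released on the coaster, about 2 mm off centre in the wrist picture. |
| Spout | Swivelled about 64° by the post. The lever and axis geometry puts the lip within about 1 mm of the bowl's centre. A rougher direct reading said 8 mm. |
| Plate tilt | The lever took about 7 N to raise and now stands at about 20°. |

- **Tilt readings:** the hand's travel and the wrist view gave about 20°. Triangulating the lever from the two fixed cameras gave 21.7°, but that method read about 8 mm high when the plate was level. I did not read the tick scale by the hinge.
- **Disagreement found:** the fingertips are 27–35 mm above the reported tool point. Because of this my first try at the knob closed on air without moving anything. I corrected every later height for it.
- **After letting go:** the lever and post showed where expected, the gripper was clear, and the force reading was near zero. I did not measure the bowl again after the tilt, or the lid, bottle, lifter and other bowls at any point. The arm never worked close to the last five.

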